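# Check the coriander pot's drain hole, then hold the pot holder's spring jaw open

### The arm

A 6-joint arm with a two-finger parallel gripper is mounted at the origin on the work surface. World frame = base frame: x ahead of the robot, y to its left, z up, the work surface at z = 0. Lengths are in m, angles in rad, forces in N, time in s.
With the tool pointing down it reaches from about 0.25 to 0.725 m from the base axis. Payload 4 kg.
Tool frame: the origin (TCP) lies on the centre line of the jaws, within the pads' length; the fingertips stand 11 mm ahead of it and the grasp point (between the pads) lies 8 mm behind it; z points along the fingers, x is the direction in which the jaws open and shut, and the axes are right-handed (so a half turn about z gives the same grasp; the last joint's range is limited). The gripper opens to 85 mm and grips with 20 to 120 N. Pads are 22 mm wide; open, the fingers measure 114 mm over their backs; the gripper's body (76 mm by 85 mm) begins 54 mm behind the grasp point. The pads swing forward as they close: fully open they stand 13 mm farther back than shut.
Start: joints at [1.285, 0.241, 0.005, 1.335, 0, 1.571], TCP at [0.141, 0.48, 0.242] pointing down, gripper open.
Joint ranges: [-2.72, 2.72], [-1.05, 1.87], [-1.09, 1.28], [-1.99, 2.15], [-1.42, 1.44], [-3.14, 3.14]. Speed limits (rad/s): [2.79, 2.79, 3.14, 3.14, 3.14, 3.14].

### API

Orientations are given as a unit quaternion [x, y, z, w].
In Python, from workcell import bot, viewer, order gives the robot as it stands. The module is installed in compiled form; this text tells all that it offers.
- The arm moves only by the tool send_rows, never from a script. Its argument "increments" is a list that holds one entry, the list of rows, each a list of 4 numbers: the shift along the tool's x, y, z in m, then the turn about the tool's z in degrees. A call has exactly 8 rows; each row shifts and turns the pose as measured when the row begins, along the tool's axes as they then stand; what a row does not reach is not made up. A row lasts 1/10 s, in which the tool goes at most 50 mm and 8.59 degrees, less where a joint would pass 70% of its speed; a pose out of reach is approached as far as the arm can. A call is refused whole if a number of a shift passes 0.05 or a number of a turn 8.59, either way. A call with a gripper value outside its range is refused whole. "hand" is the closure, from -1 (fully open) to 1 (shut), so that 0 is half open, set as the call begins (left out, the last holds). The fingers move at their own pace and stop on an object; the grip force is fixed at half the most. Time passes only in rows, so rows that do not move let the fingers close, or fill a call up. It gives the time, the measured TCP pose, the force and the opening at its end, in the units of the state.
- bot.get_obs(): the state, without advancing time (a new reading comes with each control period).
- viewer.camera(name): name is "scene" or "top" or "wrist"; returns a dict with "image" (420x560x3 uint8, red, green, blue), "range_z" (420x560 float32, m along the optical axis (not along the pixel's ray), 0 where there is no reading), "camera_matrix" (3x3 intrinsics, pixels), "eye" and "rotation" of the camera in the world. Camera axes: x right, y down, z forward; pixel columns grow to the right and rows downward; lengths in m; the calibration is good to about 2 mm. A picture is of the moment at which its call begins.
- order.job_done(): hands the job in, once; it reports no verdict.
The state is a dict: "clock": time; "joint_pos": joint angles; "joint_vel": joint speeds; "tau": joint torques, N m; "eef_pos": TCP position; "tool_rot": TCP orientation; "ft_force": force on the tool from outside, world axes, zero at the start; "ft_torque": the same for the moment, N m; "grip_width": finger opening in m.
Only numpy, scipy, OpenCV 4.12 (cv2) and the standard library are available. Lean on these libraries where they do the work, as an engineer would, in place of code of your own. Each camera call takes 0.05 s, during which the arm holds its last target.

### The job

The coriander is about to go into the grey pot holder: lift its blue glazed pot, tip it to about 45 degrees and keep it so for two seconds while I check the drain hole underneath, then stand it back upright on its cork mat and let go. Next take the pull tab of the holder's spring-loaded jaw and draw the jaw out until its white pointer lies over the middle of the red size clip. Finish still holding the jaw there against its spring, so that I can lower the pot in with both hands; never tip the pot right over, and leave the spray bottle, twine and dibber alone.

Things in the scene. Friction and masses are not known exactly. Their poses are not given: they have to be found in the camera images.
- pot: Blue glazed round pot of coriander seedlings on the cork mat. 65 mm tall, 62 mm in diameter at the rim, tapering to 56 mm at the foot; the soft seedlings stand up to 22 mm above the rim and do not get in the fingers' way. 0.17 to 0.34 kg. Origin: centre of the underside; z points up through the mouth.
- mat: Round cork mat, 110 mm in diameter, 4 mm thick, fixed to the ledge; the pot starts on its middle. Origin: centre of its underside, on the ledge (z = 0). Its top is at z = 0.004.
- holder: Grey plastic pot holder clamped to the ledge's far edge (along y at x = 0.60), fixed. Its rail, 225 mm long along y, 46 mm wide, top at z = 0.010, lies just outside the edge. A fixed jaw sits near its +y end; the sliding jaw draws out along the rail in -y and a spring pulls it back. Origin: on the edge line at ledge height.
- jaw: Sliding spring jaw: black carriage 32 x 36 x 13 mm on the rail, upright grey pull tab on its middle (28 mm in x, 12 mm thick in y, z 0.023 to 0.071), V-shaped arm towards +x. Starts shut; slides up to 85 mm in -y; the spring pulls back to +y with 5 N when shut, plus 0.6 N per 10 mm, and shuts it if let go. Origin: middle of the carriage's underside.
- jaw_tab (a point): The top centre of the jaw's pull tab. The tab extends 48 mm below it, is 12 mm thick along y, and is clear on both sides for the fingers.
- jaw_pointer (a point): Tip of the jaw's white pointer, a bar 5 mm wide that sticks out 30 mm from the carriage in -x, over the black scale of the rail. It has the same y as the middle of the tab and moves with it.
- size_clip: Red size clip on the scale of the rail, 34 mm in x by 10 mm in y by 4 mm high, fixed; it marks how far the jaw is to be drawn, 35 to 62 mm from closed. Origin: centre of its underside; its middle line is at its origin's y. The pointer passes just above it without touching.
- spray: Amber glass spray bottle with a black spray head, standing, 70 mm in diameter, 180 mm tall, loose. Origin: centre of the underside. To be left alone.
- twine: Wooden spool of jute twine, standing, 60 mm in diameter, 60 mm tall, loose. Origin: centre of the underside. To be left alone.
- dibber: Wooden T-handled dibber lying flat, 240 mm long, handle 116 mm across, 26 mm thick, loose. Origin: on the ledge under its middle; its x axis runs from handle to point. To be left alone.

How it is judged:
By the outcome, as a careful person would: the job done as asked, in the order asked, and still so for the second after the job is handed in, while the arm keeps its last pose, push and grip.
It also fails if it takes over 64 s, if anything falls off the work surface, if the arm or the gripper's body presses on something with over 40 N, if the wrist force passes 120 N, or if a joint passes its speed limit or range.

## Working session

There is one attempt and no reset: what is moved stays moved. The work goes in short steps, Python scripts to look and compute and a tool call to move; the robot and the scene stay as the last step left them, time stands still between calls to the robot, and variables do not carry over. Pictures are saved under pics/ and viewed, and the job is handed in when it is done.

Besides the shell and the picture viewer there is one more tool, called after "Emit:" as name(argument=value, ...) on one line, values as JSON. send_rows: Moves the arm, as the interface text tells. Its arguments: {"type":"object","properties":{"increments":{"type":"array","items":{"type":"array","items":{"type":"array","items":{"type":"number"}}}},"hand":{"type":"number"}},"required":["increments"]}

```bash
mkdir -p pics
python3 - <<'E'
from workcell import bot, viewer
import cv2
o=bot.get_obs(); print(o)
for n in ["scene","top"]:
    c=viewer.camera(n); cv2.imwrite(f"pics/{n}0.png",c["image"][...,::-1]); print(n,c["camera_matrix"],c["eye"],c["rotation"])
E
```

```text
{'clock': 0.0, 'joint_pos': array([1.28501079e+00, 2.41376104e-01, 3.71339108e-03, 1.33522261e+00,
       1.01041675e-05, 1.57078663e+00]), 'joint_vel': array([-0.00035889,  0.00050205,  0.0002976 ,  0.00124971,  0.00028144,
        0.00087909]), 'tau': array([-1.18401411e-03, -3.72319365e+01,  2.52407008e+01,  1.69526681e-02,
       -8.50332754e-05,  7.69764966e-06]), 'eef_pos': array([0.14077699, 0.47912283, 0.24142724]), 'tool_rot': array([ 8.00593694e-01,  5.99206680e-01, -8.39251974e-04,  6.21817529e-04]), 'ft_force': array([ 0.09122484,  0.26337776, -0.0251082 ]), 'ft_torque': array([-0.01216771, -0.01064787, -0.05125149]), 'grip_width': 0.08544265397726986}
scene [[401.5580483    0.         276.00801059]
 [  0.         401.5580483  210.51548602]
 [  0.           0.           1.        ]] [1.05447114 0.10871995 0.87296863] [ 0.66677771  0.68154886 -0.21199133 -0.21437892]
top [[474.75225779   0.         273.99170591]
 [  0.         474.75225779 209.08748837]
 [  0.           0.           1.        ]] [0.36503234 0.12415338 1.04604082] [ 0.71323309 -0.69663462  0.05907111 -0.05009364]
```

View pics/top0.png

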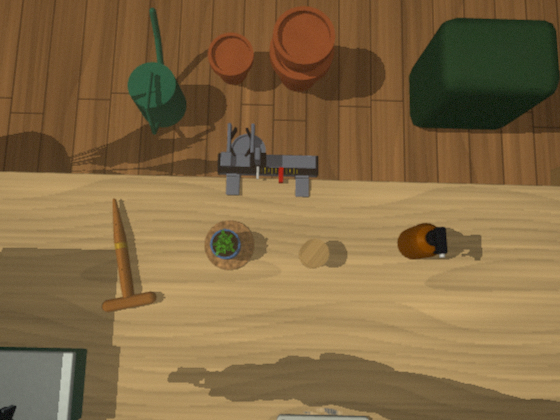

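View pics/scene0.png

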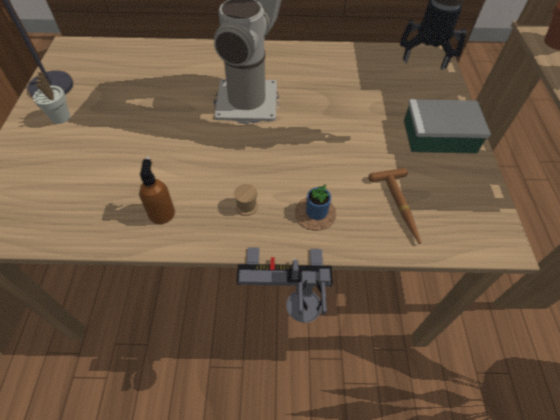

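The top view shows the pot at about (226,243), the pointer at (258,172), the red clip at (281,174), the twine at (314,253) and the spray bottle at (420,240). The scene view shows the same layout. Next I'll measure these positions.

```bash
cat > h.py <<'E'
from workcell import bot, viewer
import cv2, numpy as np
from scipy.spatial.transform import Rotation as R
def cam(n,save=None):
    c=viewer.camera(n)
    if save: cv2.imwrite(f"pics/{save}.png",c["image"][...,::-1])
    c["R"]=R.from_quat(c["rotation"]).as_matrix(); return c
def ray(c,u,v,z):
    d=c["R"]@np.linalg.inv(c["camera_matrix"])@np.array([u,v,1.]); return c["eye"]+d*(z-c["eye"][2])/d[2]
def cloud(c):
    v,u=np.mgrid[:420,:560]; K=c["camera_matrix"]; z=c["range_z"]
    p=np.stack([(u-K[0,2])/K[0,0]*z,(v-K[1,2])/K[1,1]*z,z],-1)
    return p@c["R"].T+c["eye"]
def st():
    o=bot.get_obs(); Rm=R.from_quat(o["tool_rot"]).as_matrix()
    print("t",o["clock"].__round__(2),"p",o["eef_pos"].round(4),"xax",Rm[:,0].round(3),"zax",Rm[:,2].round(3),"q",np.round(o["joint_pos"],3),"F",np.round(o["ft_force"],1),"T",np.round(o["ft_torque"],2),"w",round(o["grip_width"],4)); return o
E
python3 - <<'E'
from h import *
for n in ["top","scene"]:
    c=cam(n); hsv=cv2.cvtColor(c["image"],cv2.COLOR_RGB2HSV); P=cloud(c); H,S,V=[hsv[...,i].astype(int) for i in range(3)]
    ok=c["range_z"]>0
    W=(P[...,0]>.3)&(P[...,0]<.7)&(P[...,1]<.5)&(P[...,1]>-.35)&ok
    def rep(nm,m):
        k,l,s,ce=cv2.connectedComponentsWithStats(m.astype(np.uint8))
        for i in range(1,k):
            if s[i,4]>8:
                q=P[l==i]; print(n,nm,s[i],ce[i].round(1),"min",q.min(0).round(4),"max",q.max(0).round(4),"med",np.median(q,0).round(4))
    rep("red",W&((H<6)|(H>174))&(S>170)&(V>90)&(P[...,0]>.57))
    rep("blue",W&(H>100)&(H<125)&(S>100))
    rep("white",W&(S<50)&(V>150)&(P[...,0]>.55))
    rep("tall_tab",W&(P[...,0]>.59)&(P[...,2]>.05))
    rep("twine",W&(P[...,2]>.05)&(P[...,2]<.07)&(P[...,0]<.55)&(P[...,1]<.12))
    rep("mat/pot",W&(P[...,2]>.05)&(P[...,2]<.1)&(P[...,0]<.55)&(P[...,1]>.12))
    x=c["image"]
    if n=="top": cv2.imwrite("pics/topz.png",cv2.resize(x[120:290,180:350,::-1],None,fx=4,fy=3.5,interpolation=cv2.INTER_CUBIC))
    else: cv2.imwrite("pics/scz.png",cv2.resize(x[170:320,220:380,::-1],None,fx=4,fy=4,interpolation=cv2.INTER_CUBIC))
st()
E
```

```text
top red [278 168   6  15  67] [280.5 174.1] min [0.5868 0.0945 0.009 ] max [0.6204 0.1059 0.0197] med [0.6054 0.1009 0.0153]
top white [257 167   1  12  12] [257.  172.5] min [0.5943 0.1521 0.0143] max [0.6199 0.1528 0.0224] med [0.6062 0.1523 0.0184]
top tall_tab [254 148   7  14  87] [256.8 154.3] min [0.6217 0.146  0.0502] max [0.6481 0.159  0.0743] med [0.6343 0.1523 0.0692]
top twine [403 228  19  31  85] [407.3 244.9] min [ 0.4233 -0.1933  0.0501] max [ 0.4857 -0.1575  0.0692] med [ 0.4492 -0.1634  0.0597]
top twine [300 239  29  29 649] [313.9 253.1] min [ 0.3998 -0.0012  0.0546] max [0.4579 0.0576 0.065 ] med [0.4286 0.0283 0.0593]
top mat/pot [210 229  30  31 714] [224.4 244.1] min [0.4118 0.1838 0.0509] max [0.4735 0.2438 0.0928] med [0.4413 0.2133 0.0689]
scene red [270 258   5  12  40] [271.9 264.1] min [0.5909 0.0941 0.0075] max [0.6221 0.1038 0.0176] med [0.608  0.0988 0.0145]
scene blue [308 201  21  18 202] [317.2 209.5] min [0.4538 0.1854 0.0141] max [0.4748 0.2354 0.0705] med [0.4693 0.2091 0.0483]
scene tall_tab [293 260   6  15  84] [295.4 266.7] min [0.6239 0.1463 0.0501] max [0.6506 0.1585 0.0725] med [0.6421 0.1515 0.0687]
scene twine [235 184  23  20 364] [245.8 193.2] min [ 0.399  -0.0009  0.0534] max [0.4593 0.0563 0.0627] med [0.4311 0.0274 0.0591]
scene twine [144 197  28  17 137] [159.6 208.1] min [ 0.4471 -0.2215  0.0501] max [ 0.4958 -0.1596  0.07  ] med [ 0.4879 -0.1796  0.0607]
scene mat/pot [307 184  25  27 489] [319. 198.] min [0.4118 0.1827 0.0508] max [0.4748 0.2437 0.0914] med [0.4502 0.2122 0.0669]
t 0.2 p [0.1409 0.4794 0.2417] xax [ 0.282  0.959 -0.001] zax [-0.    -0.001 -1.   ] q [ 1.285  0.241  0.004  1.335 -0.     1.571] F [-1.1 -0.8  0.5] T [-0.   -0.04  0.04] w 0.0855
```

View pics/topz.png

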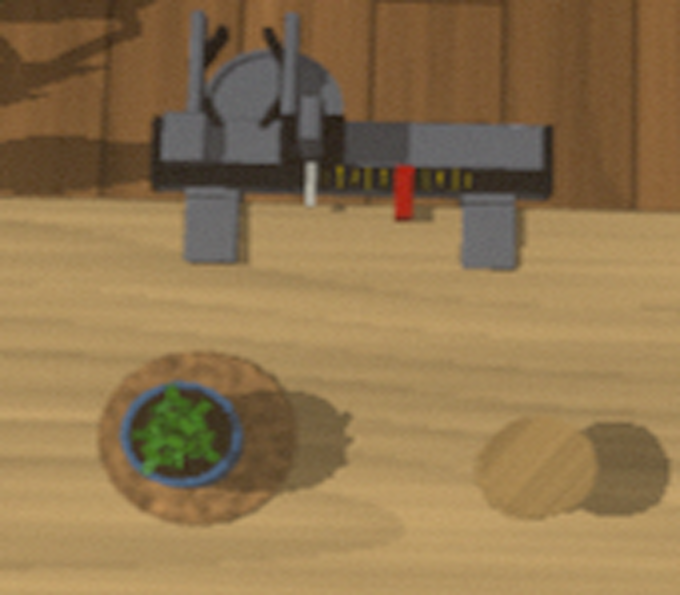

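View pics/scz.png

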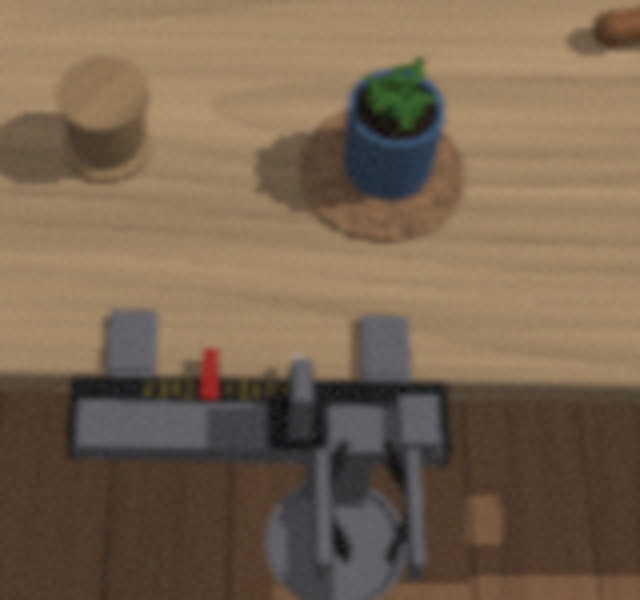

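Measured positions (m):

| Item | x | y | z |
|---|---|---|---|
| Pot | 0.443 | 0.214 | rim ≈ 0.07 |
| Tab | 0.636 | 0.152 | top ≈ 0.071 |
| Clip | – | ≈ 0.100 | – |

The draw from pointer to clip comes to about 52 mm, inside the stated 35–62 mm. Next I'll move above the pot.

Emit:
send_rows(increments=[[[-0.021, 0.0455, 0, 0], [-0.021, 0.0455, 0, 0], [-0.021, 0.0455, 0, 0], [-0.021, 0.0455, 0, 0], [-0.021, 0.0455, 0, 0], [-0.021, 0.0455, 0, 0], [-0.021, 0.0455, 0, 0], [-0.021, 0.0455, 0, 0]]], hand=-1)

```text
clock: 1.0
eef_pos: [0.4427, 0.2191, 0.24]
tool_rot: [0.796, 0.606, -0.0, -0.0]
ft_force: [1.0, 0.8, -0.4]
grip_width: 0.0853
```

```bash
python3 -c "
from h import *
st()"
```

```text
t 1.0 p [0.4427 0.2191 0.24  ] xax [ 0.266  0.964 -0.   ] zax [-0.001  0.    -1.   ] q [ 4.590e-01  2.300e-01 -1.500e-02  1.327e+00  1.000e-03  7.280e-01] F [ 1.   0.8 -0.4] T [ 0.02 -0.05  0.02] w 0.0853
```

Before relying on in-hand pivoting, I'll check in free space whether the tool tilts when pushed past its reach.

Emit:
send_rows(increments=[[[0.032, 0.036, 0, 0], [0.032, 0.036, 0, 0], [0.032, 0.036, 0, 0], [0.032, 0.036, 0, 0], [0.032, 0.036, 0, 0], [0.032, 0.036, 0, 0], [0.032, 0.036, 0, 0], [0.032, 0.036, 0, 0]]])

```text
clock: 1.8
eef_pos: [0.731, 0.3452, 0.2018]
tool_rot: [0.8, 0.6, 0.01, 0.002]
ft_force: [2.5, 1.5, -3.1]
grip_width: 0.0851
```

```bash
python3 -c "
from h import *
st()"
```

```text
t 1.8 p [0.731  0.3452 0.2018] xax [0.281 0.96  0.013] zax [ 0.019  0.008 -1.   ] q [ 4.420e-01  1.025e+00  1.260e+00  1.786e+00 -1.000e-03  7.260e-01] F [ 2.5  1.5 -3.1] T [ 0.11 -0.11  0.04] w 0.0851
```

Emit:
send_rows(increments=[[[0.032, 0.036, 0, 0], [0.032, 0.036, 0, 0], [0.032, 0.036, 0, 0], [0.032, 0.036, 0, 0], [0.032, 0.036, -0.03, 0], [0.032, 0.036, -0.03, 0], [0.032, 0.036, -0.03, 0], [0.032, 0.036, -0.03, 0]]])

```text
clock: 2.6
eef_pos: [0.8172, 0.3861, 0.2347]
tool_rot: [0.792, 0.594, 0.138, 0.029]
ft_force: [-0.9, -0.2, 0.0]
grip_width: 0.0853
```

```bash
python3 -c "
from h import *
st()"
```

```text
t 2.6 p [0.8172 0.3861 0.2347] xax [0.257 0.949 0.185] zax [ 0.253  0.119 -0.96 ] q [ 4.420e-01  1.011e+00  1.275e+00  1.552e+00 -1.000e-03  7.260e-01] F [-0.9 -0.2  0. ] T [-0.1   0.2   0.02] w 0.0853
```

Emit:
send_rows(increments=[[[0.032, 0.036, -0.01, 0], [0.032, 0.036, -0.01, 0], [0.032, 0.036, -0.01, 0], [0.032, 0.036, -0.01, 0], [0.032, 0.036, -0.01, 0], [0.032, 0.036, -0.01, 0], [0.032, 0.036, -0.01, 0], [0.032, 0.036, -0.01, 0]]])

```text
clock: 3.4
eef_pos: [0.8858, 0.4187, 0.3653]
tool_rot: [0.763, 0.572, 0.294, 0.061]
ft_force: [0.6, 0.1, -0.2]
grip_width: 0.0851
```

```bash
python3 -c "
from h import *
st()"
```

```text
t 3.4 p [0.8858 0.4187 0.3653] xax [0.172 0.909 0.38 ] zax [ 0.519  0.244 -0.819] q [ 4.420e-01  9.130e-01  1.274e+00  1.321e+00 -1.000e-03  7.260e-01] F [ 0.6  0.1 -0.2] T [-0.23  0.51  0.01] w 0.0851
```

Confirmed: commanding past the outer limit tilts the tool outward about 35° so far. Next I need to know that the inner limit untilts it, before picking up the pot.

```bash
cat >> h.py <<'E'
def w2t(d):
    o=bot.get_obs(); return (R.from_quat(o["tool_rot"]).as_matrix().T@np.array(d)).round(4)
def tr(dr,dz,dt=0):  # radial/vertical/tangential to tool
    o=bot.get_obs(); p=o["eef_pos"]; e=np.array([p[0],p[1],0])/np.hypot(p[0],p[1]); t=np.array([-e[1],e[0],0])
    print("tool",w2t(dr*e+dt*t+np.array([0,0,dz])),"r",np.hypot(p[0],p[1]).round(3))
E
python3 -c "
from h import *
tr(-.045,0)"
```

```text
tool [-0.0245 -0.0276 -0.0258] r 0.98
```

Emit:
send_rows(increments=[[[-0.0245, -0.0276, -0.0258, 0], [-0.0245, -0.0276, -0.0258, 0], [-0.0245, -0.0276, -0.0258, 0], [-0.0245, -0.0276, -0.0258, 0], [-0.0245, -0.0276, -0.0258, 0], [-0.0245, -0.0276, -0.0258, 0], [-0.0245, -0.0276, -0.0258, 0], [-0.0245, -0.0276, -0.0258, 0]]])

```text
clock: 4.2
eef_pos: [0.5849, 0.2767, 0.3636]
tool_rot: [0.761, 0.57, 0.302, 0.062]
ft_force: [0.1, -0.9, 1.1]
grip_width: 0.0854
```

Emit:
send_rows(increments=[[[-0.0245, -0.0276, -0.0258, 0], [-0.0245, -0.0276, -0.0258, 0], [-0.0245, -0.0276, -0.0258, 0], [-0.0245, -0.0276, -0.0258, 0], [-0.0245, -0.0276, -0.0258, 0], [-0.0245, -0.0276, -0.0258, 0], [-0.0245, -0.0276, -0.0258, 0], [-0.0245, -0.0276, -0.0258, 0]]])

```text
clock: 5.0
eef_pos: [0.2468, 0.117, 0.3595]
tool_rot: [0.758, 0.568, 0.313, 0.064]
ft_force: [-1.0, 0.2, 0.9]
grip_width: 0.0857
```

```bash
python3 -c "
from h import *
st();tr(-.045,0)"
```

```text
t 5.0 p [0.2468 0.117  0.3595] xax [0.159 0.902 0.401] zax [ 0.547  0.258 -0.796] q [ 0.448 -0.783 -0.591  1.113 -0.004  0.731] F [-1.   0.2  0.9] T [-0.26  0.53  0.02] w 0.0857
tool [-0.0238 -0.0267 -0.0272] r 0.273
```

Emit:
send_rows(increments=[[[-0.016, -0.018, -0.018, 0], [-0.016, -0.018, -0.018, 0], [-0.016, -0.018, -0.018, 0], [-0.016, -0.018, -0.018, 0], [-0.016, -0.018, -0.018, 0], [-0.016, -0.018, -0.018, 0], [0, 0, 0, 0], [0, 0, 0, 0]]])

```text
clock: 5.8
eef_pos: [0.1121, 0.0525, 0.3851]
tool_rot: [0.762, 0.571, 0.298, 0.061]
ft_force: [0.6, 0.5, -0.5]
grip_width: 0.0852
```

```bash
python3 -c "
from h import *
st();tr(-.045,0)
c=cam('scene','sc1')"
```

```text
t 5.8 p [0.1121 0.0525 0.3851] xax [0.17  0.907 0.384] zax [ 0.523  0.247 -0.815] q [ 0.451 -1.05  -0.473  1.53  -0.005  0.734] F [ 0.6  0.5 -0.5] T [-0.24  0.51  0.01] w 0.0852
tool [-0.0243 -0.0275 -0.026 ] r 0.124
```

View pics/sc1.png

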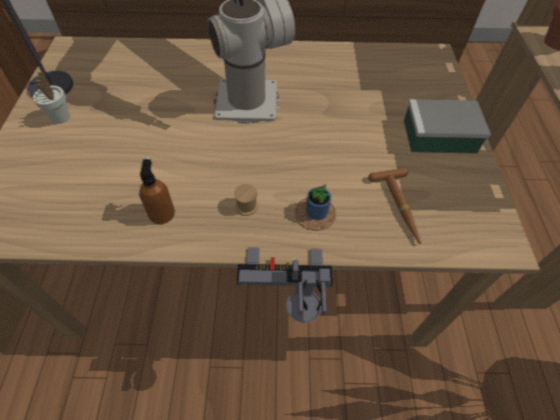

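```bash
cat > fk.py <<'E'
import numpy as np
D=np.array([[.2414,.0037,1.3352,.4994,.2416],[.230,-.015,1.327,.494,.240],[1.025,1.26,1.786,.8084,.2018],[1.011,1.275,1.552,.9038,.2347],[.913,1.274,1.321,.9798,.3653],[-.783,-.591,1.113,.2731,.3595],[-1.05,-.473,1.53,.1238,.3851]])
A=[];b=[]
for q2,q3,q4,r,z in D:
    # each link is a 2-vector rotated by pitch angle (positive = nose down)
    row_r=[];row_z=[]
    for a in (q2,q2-q3,q2-q3+q4):
        c,s=np.cos(a),np.sin(a)
        row_r+= [c,s]; row_z+=[-s,c]
    A.append(row_r+[1,0]);b.append(r);A.append(row_z+[0,1]);b.append(z)
A=np.array(A);b=np.array(b)
x,res,rk,sv=np.linalg.lstsq(A,b,rcond=1e-3)
if __name__=="__main__": print(x.round(3),rk,(A@x-b).round(4))
def fk(q2,q3,q4):
    p=np.array([x[6],x[7]])
    for k,a in enumerate((q2,q2-q3,q2-q3+q4)):
        c,s=np.cos(a),np.sin(a); p=p+[c*x[2*k]+s*x[2*k+1],-s*x[2*k]+c*x[2*k+1]]
    return p
E
python3 fk.py
```

```text
[-0.     0.493  0.391  0.008  0.394  0.     0.     0.24 ] 8 [ 0.0002 -0.     -0.0001  0.0001 -0.0001  0.0001  0.     -0.0003 -0.
  0.0002 -0.0001 -0.0001  0.      0.0001]
```

The test turned up a clean arm model (shoulder height 0.24, links 0.493 / 0.391 / 0.394, residual under 0.3 mm). It shows the inner elbow limit is best used at low z.

The plan has three parts:
- Grasp the upright pot with the tool already leaning about 30°.
- Tilt a further 45° at the outer limit.
- Untilt at the inner limit at low z.

First I'll turn the jaw axis to tangential.

```bash
cat >> h.py <<'E'
def tang():
    o=bot.get_obs(); Rm=R.from_quat(o["tool_rot"]).as_matrix(); z=Rm[:,2]
    t=np.array([-z[1],z[0],0]); t/=np.linalg.norm(t); v=Rm.T@t
    print("tilt",np.degrees(np.arccos(-z[2])).round(2),"dir",np.degrees(np.arctan2(z[1],z[0])).round(1),"bearing",np.degrees(np.arctan2(o["eef_pos"][1],o["eef_pos"][0])).round(1),"turn to make x tangential",np.degrees(np.arctan2(v[1],v[0])).round(2))
E
python3 -c "
from h import *
tang()"
```

```text
tilt 35.36 dir 25.3 bearing 25.1 turn to make x tangential -41.61
```

Emit:
send_rows(increments=[[[0, 0, 0, -8.3], [0, 0, 0, -8.3], [0, 0, 0, -8.3], [0, 0, 0, -8.3], [0, 0, 0, -8.3], [0, 0, 0, 0], [0, 0.009, 0.047, 0], [0, 0.009, 0.047, 0]]])

```text
clock: 6.65
eef_pos: [0.1791, 0.0849, 0.3197]
tool_rot: [0.501, 0.807, 0.262, 0.168]
ft_force: [1.0, -0.1, 1.1]
grip_width: 0.0854
```

```bash
python3 -c "
from h import *
st();tang();tr(.05,0);tr(0,-.05)"
```

```text
t 6.65 p [0.1791 0.0849 0.3197] xax [-0.441  0.898 -0.009] zax [ 0.534  0.254 -0.806] q [ 0.44  -0.973 -0.685  1.226  0.002 -0.019] F [ 1.  -0.1  1.1] T [-0.2   0.49  0.02] w 0.0854
tilt 36.25 dir 25.4 bearing 25.4 turn to make x tangential 0.92
tool [-0.0007  0.0403  0.0296] r 0.198
tool [ 0.0005 -0.0296  0.0403] r 0.198
```

Emit:
send_rows(increments=[[[0, 0.0073, 0.047, 0.9], [0, 0.0073, 0.047, 0], [0, 0.0073, 0.047, 0], [0, 0.0073, 0.047, 0], [0, 0.0073, 0.047, 0], [0, 0.0073, 0.04, 0], [0, -0.02, -0.015, 0], [0, -0.02, -0.015, 0]]])

```text
clock: 7.45
eef_pos: [0.3225, 0.1535, 0.1102]
tool_rot: [0.524, 0.801, 0.247, 0.151]
ft_force: [0.5, -0.2, 0.5]
grip_width: 0.0854
```

```bash
python3 -c "
from h import *
st();tang();tr(-.05,0);tr(0,-.05)"
```

```text
t 7.45 p [0.3225 0.1535 0.1102] xax [-0.406  0.914  0.016] zax [ 0.5    0.237 -0.833] q [ 0.446 -0.285 -1.088  0.182 -0.002  0.032] F [ 0.5 -0.2  0.5] T [-0.22  0.45  0.  ] w 0.0854
tilt 33.61 dir 25.3 bearing 25.4 turn to make x tangential -1.65
tool [-0.0013 -0.0416 -0.0277] r 0.357
tool [-0.0008 -0.0277  0.0416] r 0.357
```

The inner limit untilts as predicted: q3 is at −1.088 and the tilt is falling. I'll do a bit more, then go to the pot.

Emit:
send_rows(increments=[[[0, -0.033, -0.022, -1.6], [0, -0.033, -0.022, 0], [0, -0.033, -0.022, 0], [0, -0.033, -0.022, 0], [0, 0, 0, 0], [0, 0, 0, 0], [0, 0, 0, 0], [0, 0, 0, 0]]])

```text
clock: 8.25
eef_pos: [0.1853, 0.0909, 0.1477]
tool_rot: [0.524, 0.806, 0.234, 0.144]
ft_force: [1.0, -0.3, -0.4]
grip_width: 0.0852
```

```bash
python3 -c "
from h import *
st();tang();tr(-.05,0);tr(0,-.05)"
```

```text
t 8.25 p [0.1853 0.0909 0.1477] xax [-0.41   0.912  0.013] zax [ 0.478  0.227 -0.849] q [ 0.494 -0.906 -1.088  0.832 -0.027  0.067] F [ 1.  -0.3 -0.4] T [-0.2   0.5  -0.04] w 0.0852
tilt 31.92 dir 25.4 bearing 26.1 turn to make x tangential -1.37
tool [-0.0017 -0.0424 -0.0264] r 0.206
tool [-0.0006 -0.0264  0.0424] r 0.206
```

Commands slide along the limit circle unless they point at the shoulder, which matters for the later untilt. A tilt of 32° suits the grasp, so I'll go to the pre-grasp, 80 mm back along the tool axis.

```bash
cat >> h.py <<'E'
def goto(p,n):
    o=bot.get_obs(); print("per row",(w2t(np.array(p)-o["eef_pos"])/n).round(4))
E
python3 -c "
from h import *
goto([.4089,.1972,.103],7)"
```

```text
per row [0.0007 0.0266 0.0241]
```

Emit:
send_rows(increments=[[[0.0007, 0.0266, 0.024, -1.4], [0.0007, 0.0266, 0.024, 0], [0.0007, 0.0266, 0.024, 0], [0.0007, 0.0266, 0.024, 0], [0.0007, 0.0266, 0.024, 0], [0.0007, 0.0266, 0.024, 0], [0.0007, 0.0266, 0.024, 0], [0, 0, 0, 0]]])

```text
clock: 9.05
eef_pos: [0.4188, 0.2053, 0.0926]
tool_rot: [0.518, 0.813, 0.224, 0.142]
ft_force: [-0.3, -0.5, 0.6]
grip_width: 0.0853
```

```bash
python3 -c "
from h import *
st();tang();
goto([.4471,.2157,.035],7)
cam('wrist','w1')"
```

```text
t 9.05 p [0.4188 0.2053 0.0926] xax [-0.423  0.906  0.002] zax [ 0.463  0.218 -0.859] q [ 0.463  0.034 -0.871  0.129 -0.011  0.023] F [-0.3 -0.5  0.6] T [-0.26  0.45 -0.  ] w 0.0853
tilt 30.79 dir 25.2 bearing 26.1 turn to make x tangential -0.21
per row [-0.0004 -0.0005  0.0093]
```

View pics/w1.png

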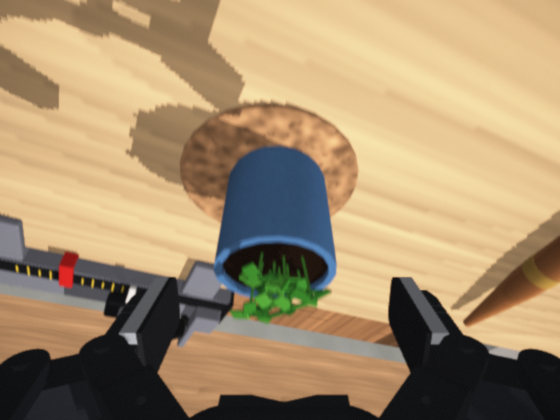

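The wrist view shows the pot at about column 277 between the fingers (165 and 410), well centred. Advancing.

Emit:
send_rows(increments=[[[-0.0004, -0.0005, 0.0093, 0], [-0.0004, -0.0005, 0.0093, 0], [-0.0004, -0.0005, 0.0093, 0], [-0.0004, -0.0005, 0.0093, 0], [-0.0004, -0.0005, 0.0093, 0], [-0.0004, -0.0005, 0.0093, 0], [-0.0004, -0.0005, 0.0093, 0], [0, 0, 0, 0]]])

```text
clock: 9.9
eef_pos: [0.4305, 0.2063, 0.0132]
tool_rot: [0.523, 0.817, 0.206, 0.13]
ft_force: [-0.3, -0.7, -1.1]
grip_width: 0.0851
```

```bash
python3 -c "
from h import *
st();tang();
goto([.4471,.2157,.035],1)
cam('wrist','w2')
cam('scene','s2')"
```

```text
t 9.9 p [0.4305 0.2063 0.0132] xax [-0.419  0.908  0.003] zax [ 0.428  0.2   -0.881] q [ 0.451  0.265 -0.9   -0.086 -0.006  0.017] F [-0.3 -0.7 -1.1] T [-0.19  0.43 -0.01] w 0.0851
tilt 28.19 dir 25.1 bearing 25.6 turn to make x tangential -0.33
per row [ 0.0016  0.027  -0.0103]
```

View pics/w2.png

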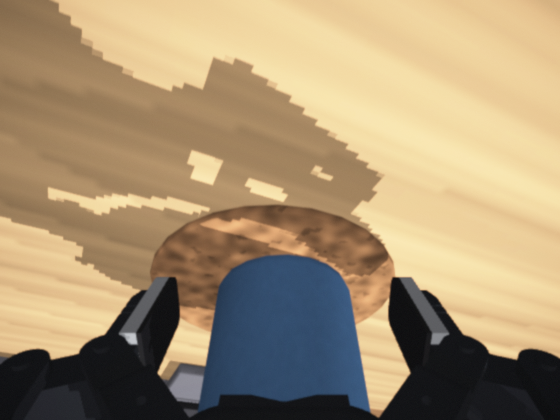

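View pics/s2.png

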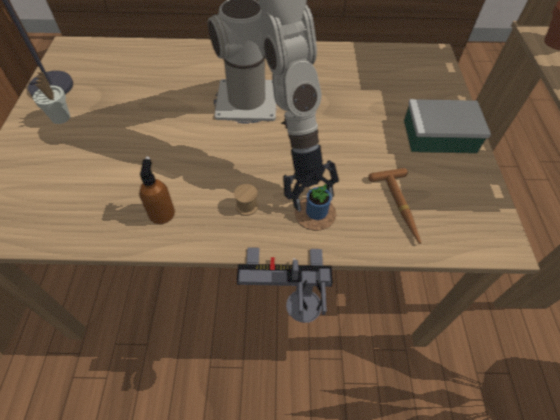

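The tool drifted: it is low by about 20 mm and 17 mm short. I'll correct with a few rows, and the zero rows will show the drift rate.

Emit:
send_rows(increments=[[[0.0004, 0.003, -0.006, 0], [0.0004, 0.008, -0.006, 0], [0.0004, 0.008, -0.004, 0], [0.0004, 0.008, -0.004, 0], [0, 0, 0, 0], [0, 0, 0, 0], [0, 0, 0, 0], [0, 0, 0, 0]]])

```text
clock: 10.8
eef_pos: [0.4409, 0.213, 0.0485]
tool_rot: [0.523, 0.817, 0.207, 0.13]
ft_force: [-0.2, -0.6, -0.4]
grip_width: 0.0852
```

```bash
python3 -c "
from h import *
st();tang();
goto([.4471,.2157,.035],1)"
```

```text
t 10.8 p [0.4409 0.213  0.0485] xax [-0.419  0.908  0.003] zax [ 0.429  0.201 -0.881] q [ 0.455  0.188 -0.835  0.055 -0.008  0.021] F [-0.2 -0.6 -0.4] T [-0.22  0.37 -0.04] w 0.0852
tilt 28.27 dir 25.1 bearing 25.8 turn to make x tangential -0.37
per row [-0.0002 -0.0004  0.0151]
```

Emit:
send_rows(increments=[[[0, 0, 0.003, 0], [0, 0, 0.003, 0], [0, 0, 0.003, 0], [0, 0, 0.003, 0], [0, 0, 0, 0], [0, 0, 0, 0], [0, 0, 0, 0], [0, 0, 0, 0]]])

```text
clock: 11.6
eef_pos: [0.445, 0.2148, 0.0349]
tool_rot: [0.523, 0.817, 0.205, 0.129]
ft_force: [0.2, 0.2, -0.2]
grip_width: 0.0852
```

```bash
python3 -c "
from h import *
st();tang();
goto([.4471,.2157,.035],1)
cam('wrist','w3')"
```

```text
t 11.6 p [0.445  0.2148 0.0349] xax [-0.419  0.908  0.003] zax [ 0.426  0.199 -0.883] q [ 0.454  0.23  -0.835  0.017 -0.008  0.021] F [ 0.2  0.2 -0.2] T [-0.19  0.4   0.01] w 0.0852
tilt 28.02 dir 25.1 bearing 25.8 turn to make x tangential -0.36
per row [-0.0001  0.0021  0.001 ]
```

View pics/w3.png

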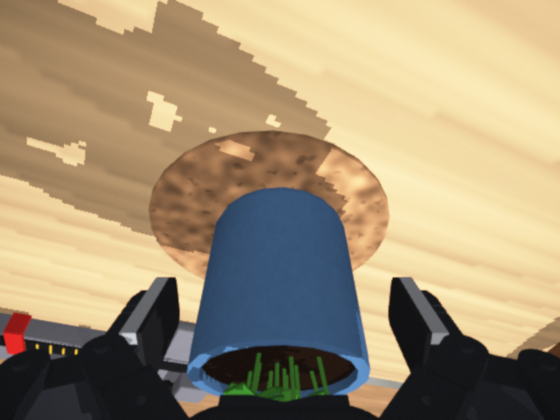

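The wrist view shows the pot centred between the pads at about column 280. Closing.

Emit:
send_rows(increments=[[[0, 0, 0, 0], [0, 0, 0, 0], [0, 0, 0, 0], [0, 0, 0, 0], [0, 0, 0, 0], [0, 0, 0, 0], [0, 0, 0, 0], [0, 0, 0, 0]]], hand=1)

```text
clock: 12.45
eef_pos: [0.4455, 0.2147, 0.0358]
tool_rot: [0.523, 0.817, 0.205, 0.13]
ft_force: [-0.5, 0.4, -0.1]
grip_width: 0.0596
```

```bash
python3 -c "
from h import *
st();tang();tr(0,.01);tr(.04,0)"
```

```text
t 12.45 p [0.4455 0.2147 0.0358] xax [-0.418  0.908  0.002] zax [ 0.427  0.199 -0.882] q [ 0.454  0.228 -0.835  0.017 -0.009  0.021] F [-0.5  0.4 -0.1] T [-0.23  0.41  0.04] w 0.0596
tilt 28.13 dir 25.0 bearing 25.7 turn to make x tangential -0.26
tool [ 0.      0.0047 -0.0088] r 0.495
tool [0.0007 0.0353 0.0189] r 0.495
```

Gripped at 59.6 mm. Lifting gently.

Emit:
send_rows(increments=[[[0, 0.0024, -0.0045, 0], [0, 0.0047, -0.009, 0], [0, 0.007, -0.013, 0], [0, 0.007, -0.013, 0], [0, 0.007, -0.013, 0], [0, 0.007, -0.013, 0], [0, 0.007, -0.013, 0], [0, 0.0047, -0.009, 0]]])

```text
clock: 13.25
eef_pos: [0.4366, 0.2104, 0.1313]
tool_rot: [0.525, 0.819, 0.195, 0.124]
ft_force: [0.2, 0.4, -2.7]
grip_width: 0.0602
```

```bash
python3 -c "
from h import *
st();tang();tr(0,.04);tr(.04,0);cam('scene','s3')"
```

```text
t 13.25 p [0.4366 0.2104 0.1313] xax [-0.418  0.908  0.003] zax [ 0.407  0.19  -0.893] q [ 0.454  0.014 -0.702  0.388 -0.008  0.021] F [ 0.2  0.4 -2.7] T [-0.29  0.63  0.01] w 0.0602
tilt 26.73 dir 25.0 bearing 25.7 turn to make x tangential -0.33
tool [ 0.0001  0.018  -0.0357] r 0.485
tool [0.0007 0.0357 0.018 ] r 0.485
```

View pics/s3.png

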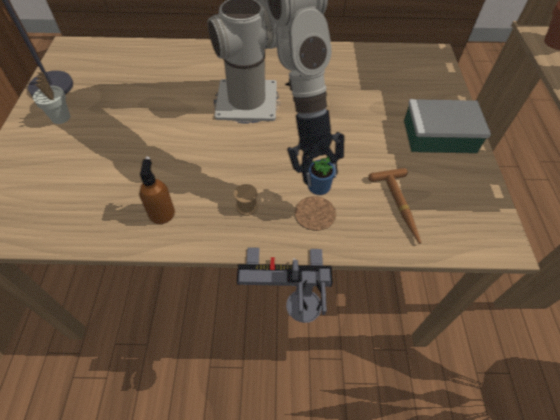

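The scene view shows the pot lifted and upright at about (320,175), clear of the mat. Now outward and up to the outer limit.

Emit:
send_rows(increments=[[[0, 0.015, 0, 0], [0, 0.03, 0, 0], [0, 0.042, 0, 0], [0, 0.042, 0, 0], [0, 0.042, 0, 0], [0, 0.042, 0, 0], [0, 0.042, 0, 0], [0, 0.042, 0, 0]]])

```text
clock: 14.1
eef_pos: [0.6725, 0.3188, 0.2508]
tool_rot: [0.527, 0.822, 0.182, 0.115]
ft_force: [0.4, 0.4, -2.8]
grip_width: 0.0597
```

```bash
cat >> h.py <<'E'
def arm():
    o=bot.get_obs(); p=o["eef_pos"]; zz=R.from_quat(o["tool_rot"]).as_matrix()[:,2]
    r=np.hypot(p[0],p[1]); rz=np.hypot(zz[0],zz[1]); w=np.array([r-.394*rz, p[2]-.394*zz[2]-.24])
    print("r",r.round(3),"wrist dist",np.hypot(*w).round(3),"phi",np.degrees(np.arctan2(w[1],w[0])).round(1)); 
    d=w/np.hypot(*w); print("outward along arm .05:");tr(.05*d[0],.05*d[1])
E
python3 -c "
from h import *
st();tang();arm()"
```

```text
t 14.1 p [0.6725 0.3188 0.2508] xax [-0.419  0.908  0.003] zax [ 0.381  0.178 -0.907] q [ 0.444  0.409  0.17   0.897 -0.002  0.012] F [ 0.4  0.4 -2.8] T [-0.25  0.51  0.01] w 0.0597
tilt 24.88 dir 25.1 bearing 25.4 turn to make x tangential -0.38
r 0.744 wrist dist 0.686 phi 32.5
outward along arm .05:
tool [ 0.0005  0.0496 -0.0066] r 0.744
```

Emit:
send_rows(increments=[[[0, 0.045, 0.003, 0], [0, 0.045, 0.003, 0], [0, 0.045, 0.003, 0], [0, 0.045, 0.003, 0], [0, 0.045, 0, 0], [0, 0.045, 0, 0], [0, 0.045, 0, 0], [0, 0.045, 0, 0]]])

```text
clock: 14.9
eef_pos: [0.8732, 0.4103, 0.3071]
tool_rot: [0.522, 0.815, 0.212, 0.133]
ft_force: [0.3, 0.3, -2.0]
grip_width: 0.0599
```

```bash
python3 -c "
from h import *
st();tang();arm()"
```

```text
t 14.9 p [0.8732 0.4103 0.3071] xax [-0.419  0.908  0.004] zax [ 0.438  0.206 -0.875] q [0.439 0.96  1.272 1.378 0.    0.008] F [ 0.3  0.3 -2. ] T [-0.34  0.57 -0.01] w 0.0599
tilt 28.97 dir 25.2 bearing 25.2 turn to make x tangential -0.47
r 0.965 wrist dist 0.877 phi 28.0
outward along arm .05:
tool [0.0004 0.05   0.0008] r 0.965
```

Emit:
send_rows(increments=[[[0, 0.049, 0.003, 0], [0, 0.049, 0.005, 0], [0, 0.049, 0.007, 0], [0, 0.049, 0.008, 0], [0, 0.049, 0.01, 0], [0, 0.049, 0.01, 0], [0, 0.049, 0.01, 0], [0, 0.049, 0.01, 0]]])

```text
clock: 15.7
eef_pos: [0.9678, 0.4518, 0.3239]
tool_rot: [0.501, 0.781, 0.316, 0.199]
ft_force: [-0.1, 0.5, -3.3]
grip_width: 0.0599
```

```bash
python3 -c "
from h import *
st();tang();arm()"
```

```text
t 15.7 p [0.9678 0.4518 0.3239] xax [-0.42   0.908  0.006] zax [ 0.626  0.294 -0.722] q [0.436 1.015 1.272 1.064 0.002 0.006] F [-0.1  0.5 -3.3] T [-0.45  1.01 -0.02] w 0.0599
tilt 43.78 dir 25.2 bearing 25.0 turn to make x tangential -0.48
r 1.068 wrist dist 0.877 phi 24.8
outward along arm .05:
tool [0.0003 0.0473 0.0162] r 1.068
```

Emit:
send_rows(increments=[[[0, 0.049, 0.01, 0], [0, 0.049, 0.01, 0], [0, 0.049, 0.01, 0], [0, 0.049, 0.01, 0], [0, 0.049, 0.01, 0], [0, 0.049, 0.01, 0], [0, 0.049, 0.01, 0], [0, 0.049, 0.01, 0]]])

```text
clock: 16.5
eef_pos: [1.0155, 0.4718, 0.4317]
tool_rot: [0.47, 0.733, 0.416, 0.262]
ft_force: [-0.1, 0.7, -2.9]
grip_width: 0.0603
```

```bash
python3 -c "
from h import *
st();tang();arm();cam('scene','s4')"
```

```text
t 16.5 p [1.0155 0.4718 0.4317] xax [-0.421  0.907  0.007] zax [ 0.775  0.363 -0.517] q [0.434 0.982 1.275 0.837 0.004 0.006] F [-0.1  0.7 -2.9] T [-0.6   1.22  0.02] w 0.0603
tilt 58.85 dir 25.1 bearing 24.9 turn to make x tangential -0.46
r 1.12 wrist dist 0.877 phi 26.8
outward along arm .05:
tool [0.0002 0.0424 0.0265] r 1.12
```

View pics/s4.png

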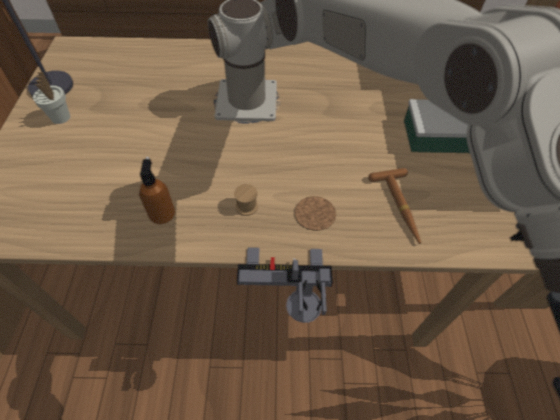

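The scene view shows the arm near the camera, with the pot out of frame at lower right. One more step should bring the total to about 73°.

Emit:
send_rows(increments=[[[0, 0.048, 0.013, 0], [0, 0.048, 0.013, 0], [0, 0.048, 0.013, 0], [0, 0.048, 0.013, 0], [0, 0.048, 0.013, 0], [0, 0.048, 0.013, 0], [0, 0.048, 0.013, 0], [0, 0.02, 0.005, 0]]])

```text
clock: 17.35
eef_pos: [1.0143, 0.4694, 0.5984]
tool_rot: [0.433, 0.675, 0.506, 0.319]
ft_force: [-0.2, -0.4, -2.3]
grip_width: 0.0601
```

```bash
python3 -c "
from h import *
st();tang();arm();cam('wrist','w4');cam('top','t4')"
```

```text
t 17.35 p [1.0143 0.4694 0.5984] xax [-0.421  0.907  0.007] zax [ 0.868  0.406 -0.285] q [0.432 0.883 1.275 0.681 0.005 0.006] F [-0.2 -0.4 -2.3] T [-0.64  1.37  0.01] w 0.0601
tilt 73.45 dir 25.1 bearing 24.8 turn to make x tangential -0.43
r 1.118 wrist dist 0.877 phi 32.5
outward along arm .05:
tool [0.0001 0.0377 0.0328] r 1.118
```

View pics/w4.png

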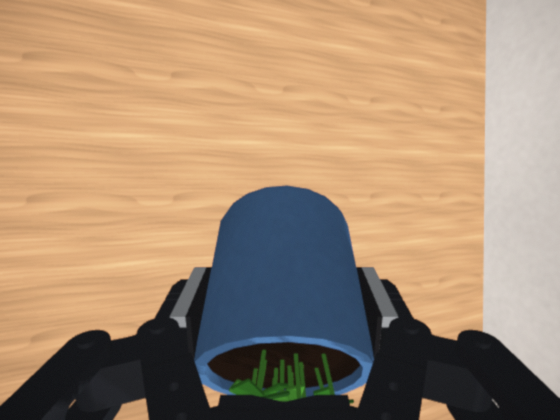

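View pics/t4.png

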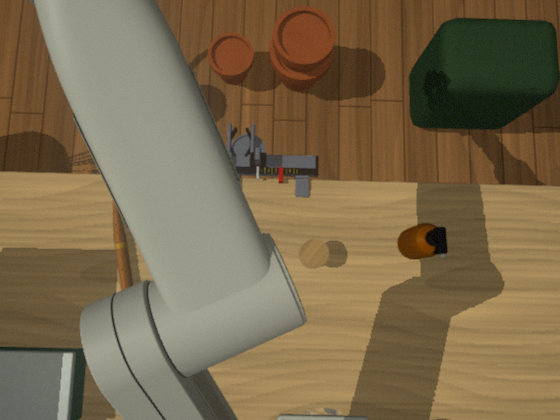

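The wrist view shows the pot unmoved in the grip, with its foot at row 187 as at grasp. The pot tilt is 73.4 − 28.1 ≈ 45°. Holding.

Emit:
send_rows(increments=[[[0, 0, 0, 0], [0, 0, 0, 0], [0, 0, 0, 0], [0, 0, 0, 0], [0, 0, 0, 0], [0, 0, 0, 0], [0, 0, 0, 0], [0, 0, 0, 0]]])

```text
clock: 18.25
eef_pos: [1.0158, 0.4702, 0.5892]
tool_rot: [0.435, 0.677, 0.502, 0.317]
ft_force: [-0.0, -0.7, -3.0]
grip_width: 0.0595
```

```bash
python3 -c "
from h import *
st();tang();arm()"
```

```text
t 18.25 p [1.0158 0.4702 0.5892] xax [-0.421  0.907  0.007] zax [ 0.865  0.405 -0.296] q [0.432 0.889 1.273 0.685 0.005 0.006] F [-0.  -0.7 -3. ] T [-0.69  1.31  0.04] w 0.0595
tilt 72.79 dir 25.1 bearing 24.8 turn to make x tangential -0.43
r 1.119 wrist dist 0.877 phi 32.1
outward along arm .05:
tool [0.0001 0.0379 0.0326] r 1.119
```

Emit:
send_rows(increments=[[[0, 0, 0, 0], [0, 0, 0, 0], [0, 0, 0, 0], [0, 0, 0, 0], [0, 0, 0, 0], [0, 0, 0, 0], [0, 0, 0, 0], [0, 0, 0, 0]]])

```text
clock: 19.05
eef_pos: [1.0156, 0.47, 0.5901]
tool_rot: [0.435, 0.677, 0.502, 0.317]
ft_force: [-0.6, 0.9, -2.8]
grip_width: 0.0599
```

Emit:
send_rows(increments=[[[0, 0, 0, 0], [0, 0, 0, 0], [0, 0, 0, 0], [0, 0, 0, 0], [0, 0, 0, 0], [0, 0, 0, 0], [0, 0, 0, 0], [0, 0, 0, 0]]])

```text
clock: 19.85
eef_pos: [1.0156, 0.4701, 0.5899]
tool_rot: [0.435, 0.677, 0.502, 0.317]
ft_force: [0.4, -0.2, -3.1]
grip_width: 0.0598
```

```bash
python3 -c "
from h import *
st();tang();arm();tr(-.05,0)
cam('wrist','w5')
import numpy as np
from fk import fk
# inner plan: target r,z for wrist phi 42 dist .25 at tilt 71
import math
for th in (72,60,50,40,30):
    t=math.radians(th); w=(.25*math.cos(math.radians(42)),.24+.25*math.sin(math.radians(42)))
    print(th,w[0]+.394*math.sin(t),w[1]-.394*math.cos(t))
"
```

```text
t 19.85 p [1.0156 0.4701 0.5899] xax [-0.421  0.907  0.007] zax [ 0.866  0.405 -0.295] q [0.432 0.889 1.274 0.685 0.005 0.006] F [ 0.4 -0.2 -3.1] T [-0.62  1.38 -0.03] w 0.0598
tilt 72.84 dir 25.1 bearing 24.8 turn to make x tangential -0.44
r 1.119 wrist dist 0.877 phi 32.1
outward along arm .05:
tool [0.0001 0.0379 0.0326] r 1.119
tool [ 0.0001 -0.0148 -0.0478] r 1.119
72 0.5605024737896391 0.2855299558059853
60 0.5270002154604174 0.2102826515897145
50 0.4876077169582259 0.15402433337321803
40 0.43904452458584503 0.1054611410008372
30 0.38278620636934857 0.06606864249864569
```

Held from 17.35 s to 19.85 s at about 44.7°. Now back inward and down towards the inner limit.

Emit:
send_rows(increments=[[[0, -0.01, -0.01, 0], [0, -0.02, -0.021, 0], [0, -0.027, -0.028, 0], [0, -0.027, -0.028, 0], [0, -0.027, -0.028, 0], [0, -0.027, -0.028, 0], [0, -0.027, -0.028, 0], [0, -0.027, -0.028, 0]]])

```text
clock: 20.7
eef_pos: [0.7884, 0.3655, 0.4603]
tool_rot: [0.434, 0.676, 0.504, 0.318]
ft_force: [-0.1, -0.2, -2.6]
grip_width: 0.0601
```

```bash
python3 -c "
from h import *
st();tang();arm()"
```

```text
t 20.7 p [0.7884 0.3655 0.4603] xax [-0.421  0.907  0.007] zax [ 0.867  0.405 -0.29 ] q [ 0.433  0.261 -0.133 -0.1    0.004  0.006] F [-0.1 -0.2 -2.6] T [-0.64  1.33  0.02] w 0.0601
tilt 73.16 dir 25.0 bearing 24.9 turn to make x tangential -0.43
r 0.869 wrist dist 0.595 phi 34.2
outward along arm .05:
tool [0.0002 0.0389 0.0314] r 0.869
```

Emit:
send_rows(increments=[[[0, -0.033, -0.031, 0], [0, -0.033, -0.031, 0], [0, -0.033, -0.031, 0], [0, -0.033, -0.031, 0], [0, -0.033, -0.031, 0], [0, -0.033, -0.031, 0], [0, -0.033, -0.031, 0], [0, -0.033, -0.031, 0]]])

```text
clock: 21.5
eef_pos: [0.5023, 0.234, 0.292]
tool_rot: [0.433, 0.675, 0.505, 0.319]
ft_force: [-12.4, -6.5, -36.1]
grip_width: 0.06
```

```bash
python3 -c "
from h import *
st();tang();arm()"
```

```text
t 21.5 p [0.5023 0.234  0.292 ] xax [-0.421  0.907  0.007] zax [ 0.868  0.406 -0.287] q [ 0.435 -0.076 -1.088 -0.721  0.002  0.007] F [-12.4  -6.5 -36.1] T [-2.36  5.14 -0.01] w 0.06
tilt 73.34 dir 25.1 bearing 25.0 turn to make x tangential -0.43
r 0.554 wrist dist 0.242 phi 43.0
outward along arm .05:
tool [0.0003 0.0432 0.0252] r 0.554
```

The wrist force reads 36 N. I'll check whether that is just the abrupt stop at the joint limit or a contact.

```bash
python3 -c "
from h import *
cam('scene','s6');st();cam('wrist','w6');st()"
```

```text
t 21.55 p [0.5037 0.2347 0.297 ] xax [-0.422  0.907  0.007] zax [ 0.87   0.407 -0.278] q [ 0.435 -0.08  -1.085 -0.724  0.002  0.007] F [ 0.6 -0.1  3.1] T [-0.37  0.86  0.03] w 0.0598
t 21.6 p [0.504  0.2348 0.2969] xax [-0.422  0.907  0.007] zax [ 0.87   0.407 -0.278] q [ 0.435 -0.079 -1.085 -0.724  0.002  0.007] F [ 0.2  0.1 -3.2] T [-0.54  1.28 -0.01] w 0.0599
```

View pics/s6.png

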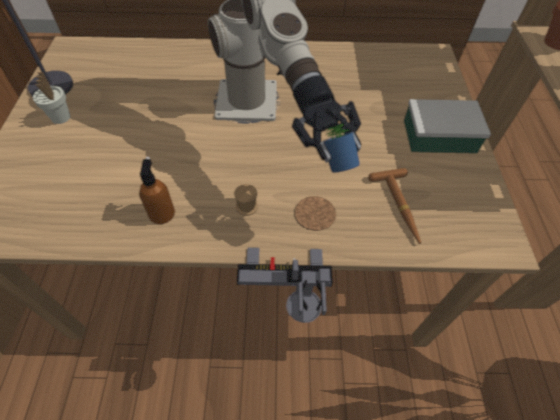

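View pics/w6.png

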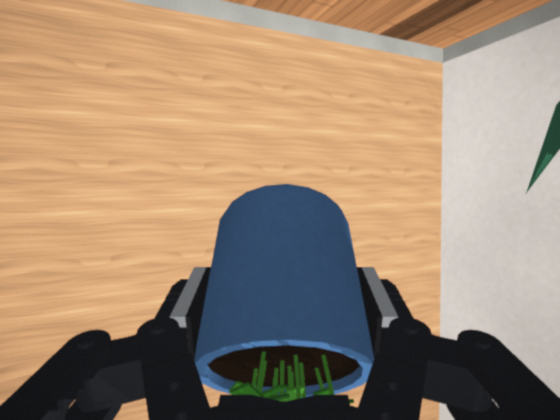

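That was a transient: it's back to 3 N, and the wrist view shows the pot still seated in the pads. Now pushing inward along the arm line to untilt.

Emit:
send_rows(increments=[[[0, -0.043, -0.025, 0], [0, -0.043, -0.025, 0], [0, -0.043, -0.024, 0], [0, -0.043, -0.023, 0], [0, -0.044, -0.022, 0], [0, -0.045, -0.021, 0], [0, -0.045, -0.02, 0], [0, -0.045, -0.018, 0]]])

```text
clock: 22.4
eef_pos: [0.3561, 0.1696, 0.2668]
tool_rot: [0.473, 0.736, 0.41, 0.259]
ft_force: [0.6, -0.2, -2.9]
grip_width: 0.0599
```

```bash
python3 -c "
from h import *
st();tang();arm()"
```

```text
t 22.4 p [0.3561 0.1696 0.2668] xax [-0.419  0.908  0.006] zax [ 0.769  0.358 -0.529] q [ 0.46  -0.648 -1.086  0.119 -0.02   0.02 ] F [ 0.6 -0.2 -2.9] T [-0.5   1.11 -0.04] w 0.0599
tilt 58.05 dir 25.0 bearing 25.5 turn to make x tangential -0.4
r 0.394 wrist dist 0.243 phi 75.7
outward along arm .05:
tool [ 0.0004  0.0477 -0.0151] r 0.394
```

Emit:
send_rows(increments=[[[0, -0.0068, 0.042, 0], [0, -0.0068, 0.042, 0], [0, -0.0068, 0.042, 0], [0, -0.0068, 0.042, 0], [0, -0.044, -0.006, 0], [0, -0.044, -0.006, 0], [0, -0.044, -0.006, 0], [0, -0.044, -0.006, 0]]])

```text
clock: 23.2
eef_pos: [0.4762, 0.231, 0.1483]
tool_rot: [0.479, 0.744, 0.394, 0.25]
ft_force: [0.2, -0.5, -3.5]
grip_width: 0.0595
```

```bash
python3 -c "
from h import *
st();tang();arm()"
```

```text
t 23.2 p [0.4762 0.231  0.1483] xax [-0.416  0.909  0.006] zax [ 0.749  0.346 -0.565] q [ 0.467  0.105 -1.086 -0.59  -0.028  0.026] F [ 0.2 -0.5 -3.5] T [-0.56  1.17 -0.01] w 0.0595
tilt 55.61 dir 24.8 bearing 25.9 turn to make x tangential -0.41
r 0.529 wrist dist 0.243 phi 32.7
outward along arm .05:
tool [0.0011 0.046  0.0195] r 0.529
```

Emit:
send_rows(increments=[[[0, -0.047, -0.015, 0], [0, -0.047, -0.014, 0], [0, -0.048, -0.012, 0], [0, -0.048, -0.01, 0], [0, -0.048, -0.007, 0], [0, -0.048, -0.004, 0], [0, -0.048, -0.002, 0], [0, -0.048, 0, 0]]])

```text
clock: 24.0
eef_pos: [0.399, 0.233, 0.0439]
tool_rot: [0.517, 0.787, 0.277, 0.192]
ft_force: [0.7, 0.7, -2.7]
grip_width: 0.06
```

```bash
python3 -c "
from h import *
st();tang();arm()"
```

```text
t 24.0 p [0.399  0.233  0.0439] xax [-0.393  0.92  -0.015] zax [ 0.588  0.238 -0.773] q [ 0.624  0.207 -1.086 -0.396 -0.151  0.162] F [ 0.7  0.7 -2.7] T [-0.34  0.94  0.02] w 0.06
tilt 39.39 dir 22.0 bearing 30.3 turn to make x tangential 1.39
r 0.462 wrist dist 0.238 phi 27.1
outward along arm .05:
tool [0.0052 0.0486 0.0104] r 0.462
```

Tilt is 39°, but low and slightly off bearing. I'll raise and re-centre before the last 11°.

```bash
python3 -c "
from h import *
goto([.390,.190,.110],4);cam('scene','s7')"
```

```text
per row [-0.0092  0.0055 -0.0167]
```

View pics/s7.png

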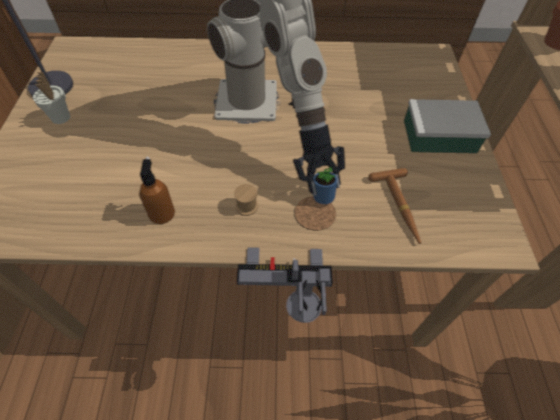

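Emit:
send_rows(increments=[[[-0.009, 0.0055, -0.0167, 0], [-0.009, 0.0055, -0.0167, 0], [-0.009, 0.0055, -0.0167, 0], [-0.009, 0.0055, -0.0167, 0], [0, 0, 0, 0], [0, 0, 0, 0], [0, 0, 0, 0], [0, 0, 0, 0]]])

```text
clock: 24.85
eef_pos: [0.3849, 0.1922, 0.1038]
tool_rot: [0.514, 0.792, 0.271, 0.187]
ft_force: [-0.7, 0.4, -2.5]
grip_width: 0.0599
```

```bash
python3 -c "
from h import *
st();tang();arm()"
```

```text
t 24.85 p [0.3849 0.1922 0.1038] xax [-0.401  0.916 -0.018] zax [ 0.574  0.236 -0.784] q [ 0.516 -0.08  -1.056 -0.071 -0.078  0.07 ] F [-0.7  0.4 -2.5] T [-0.41  0.93  0.01] w 0.0599
tilt 38.39 dir 22.4 bearing 26.5 turn to make x tangential 1.63
r 0.43 wrist dist 0.253 phi 42.9
outward along arm .05:
tool [ 0.0012  0.0498 -0.004 ] r 0.43
```

Emit:
send_rows(increments=[[[0, -0.049, 0.002, 1.6], [0, -0.049, 0.002, 0], [0, -0.049, 0.002, 0], [0, -0.049, 0.003, 0], [0, -0.049, 0.004, 0], [0, -0.049, 0.005, 0], [0, 0, 0, 0], [0, 0, 0, 0]]])

```text
clock: 25.65
eef_pos: [0.2659, 0.2003, 0.0525]
tool_rot: [0.546, 0.805, 0.178, 0.15]
ft_force: [1.0, -0.3, -3.1]
grip_width: 0.0599
```

```bash
python3 -c "
from h import *
st();tang();arm()"
```

```text
t 25.65 p [0.2659 0.2003 0.0525] xax [-0.358  0.933 -0.047] zax [ 0.436  0.123 -0.892] q [ 0.871 -0.085 -1.087  0.171 -0.257  0.441] F [ 1.  -0.3 -3.1] T [-0.19  0.65  0.  ] w 0.0599
tilt 26.91 dir 15.7 bearing 37.0 turn to make x tangential 5.93
r 0.333 wrist dist 0.225 phi 46.7
outward along arm .05:
tool [ 0.0077  0.046  -0.018 ] r 0.333
```

```bash
cat >> h.py <<'E'
Rg=R.from_quat([0.523,0.817,0.205,0.130]).as_matrix()
OFF=Rg.T@(np.array([.4433,.2138,.004])-np.array([.4455,.2147,.0358]))
def pot():
    o=bot.get_obs(); Rm=R.from_quat(o["tool_rot"]).as_matrix(); u=Rm@Rg.T@[0,0,1]
    base=o["eef_pos"]+Rm@OFF
    print("pot up",u.round(3),"tilt",np.degrees(np.arccos(u[2])).round(1),"base",base.round(4))
    return base
E
python3 -c "
from h import *
pot();cam('wrist','w8')
# plain goal: base over mat centre at z=.03
c=cam('top','t8');H=cv2.cvtColor(c['image'],cv2.COLOR_RGB2HSV);P=cloud(c)
m=(P[...,2]<.012)&(P[...,2]>-.01)&(np.hypot(P[...,0]-.443,P[...,1]-.214)<.08)&(c['range_z']>0)
cv2.imwrite('pics/t8z.png',cv2.resize(c['image'][190:310,170:320,::-1],None,fx=4,fy=4))
"
```

```text
pot up [0.004 0.054 0.999] tilt 3.1 base [0.2635 0.1978 0.0208]
```

View pics/t8z.png

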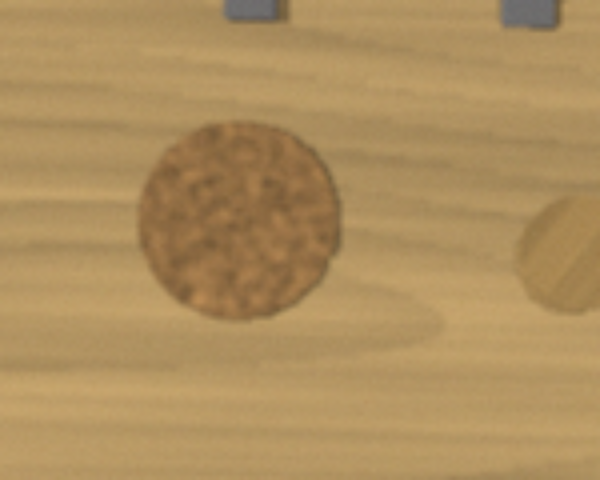

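View pics/w8.png

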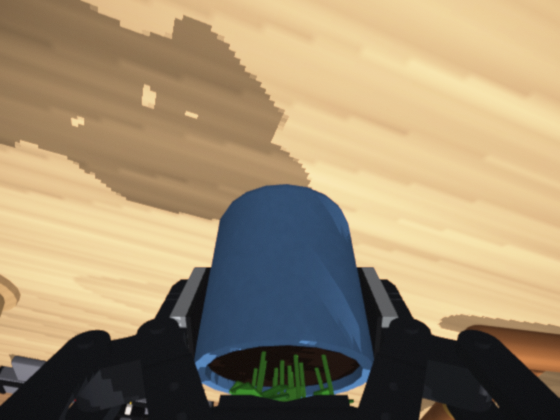

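The pot tilt is about 3°, and a +7° turn about tool z cuts it to about 1°. Now the mat centre.

```bash
python3 -c "
from h import *
c=cam('top'); m=ray(c,230,245,.004); print(m)
hsv=cv2.cvtColor(c['image'],cv2.COLOR_RGB2HSV)
b=pot(); o=bot.get_obs()
tgt=np.array([m[0],m[1],.035])-b+o['eef_pos']; print(tgt); goto(tgt,8)
"
```

```text
[0.44545871 0.20737306 0.004     ]
pot up [0.004 0.054 0.999] tilt 3.1 base [0.264  0.1967 0.0208]
[0.44784654 0.20983087 0.06670406]
per row [-0.0069  0.02    0.0085]
```

Emit:
send_rows(increments=[[[0, 0, -0.005, 7], [-0.004, 0.0207, 0.0085, 0], [-0.004, 0.0207, 0.0085, 0], [-0.004, 0.0207, 0.0085, 0], [-0.004, 0.0207, 0.0085, 0], [-0.004, 0.0207, 0.0085, 0], [-0.004, 0.0207, 0.0085, 0], [0, 0, 0, 0]]])

```text
clock: 26.6
eef_pos: [0.4109, 0.2017, 0.0679]
tool_rot: [0.603, 0.762, 0.188, 0.142]
ft_force: [0.6, 0.9, -2.6]
grip_width: 0.06
```

```bash
python3 -c "
from h import *
st();tang();b=pot(); o=bot.get_obs()
goto(np.array([.445,.2105,.02])-b+o['eef_pos'],1)
cam('scene','s9')
"
```

```text
t 26.6 p [0.4109 0.2017 0.0679] xax [-0.233  0.972  0.01 ] zax [ 0.442  0.115 -0.89 ] q [ 0.538  0.096 -0.849  0.167 -0.128  0.275] F [ 0.6  0.9 -2.6] T [-0.15  0.68 -0.06] w 0.06
tilt 27.18 dir 14.6 bearing 26.1 turn to make x tangential -1.29
pot up [ 0.018 -0.004  1.   ] tilt 1.0 base [0.408  0.2014 0.0361]
per row [0.0001 0.0265 0.0317]
```

View pics/s9.png

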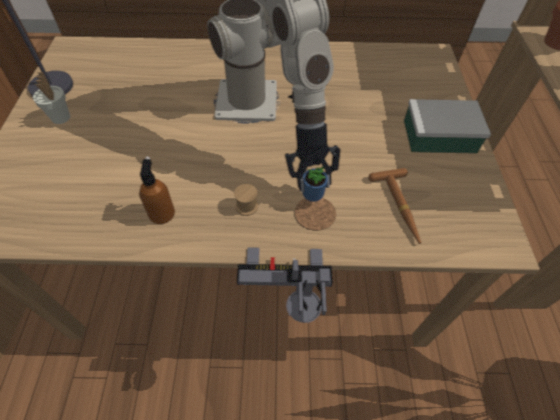

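Pot upright within about 1°, and the scene view shows it at (315,183), just short of the mat. Moving over the mat centre.

Emit:
send_rows(increments=[[[0, 0.006, 0.004, 0], [0, 0.006, 0.005, 0], [0, 0.005, 0.006, 0], [0, 0.004, 0.006, 0], [0, 0.003, 0.005, 0], [0, 0, 0, 0], [0, 0, 0, 0], [0, 0, 0, 0]]])

```text
clock: 27.45
eef_pos: [0.4402, 0.2072, 0.0507]
tool_rot: [0.603, 0.764, 0.183, 0.14]
ft_force: [0.9, -0.2, -2.6]
grip_width: 0.0599
```

```bash
python3 -c "
from h import *
st();tang();b=pot(); o=bot.get_obs()
goto(np.array([.445,.2105,.004])-b+o['eef_pos'],1)
tr(0,-.01)
"
```

```text
t 27.45 p [0.4402 0.2072 0.0507] xax [-0.233  0.972  0.008] zax [ 0.434  0.111 -0.894] q [ 0.509  0.187 -0.799  0.133 -0.115  0.249] F [ 0.9 -0.2 -2.6] T [-0.17  0.65 -0.03] w 0.0599
tilt 26.64 dir 14.4 bearing 25.2 turn to make x tangential -0.97
pot up [0.026 0.001 1.   ] tilt 1.5 base [0.437  0.2068 0.019 ]
per row [0.0016 0.001  0.0173]
tool [-0.0001 -0.0045  0.0089] r 0.487
```

Emit:
send_rows(increments=[[[0.0005, 0, 0.003, 0], [0.0005, 0, 0.003, 0], [0.0005, 0, 0.003, 0], [0, 0, 0.003, 0], [0, 0, 0, 0], [0, 0, 0, 0], [0, 0, 0, 0], [0, 0, 0, 0]]])

```text
clock: 28.25
eef_pos: [0.4448, 0.2103, 0.0391]
tool_rot: [0.603, 0.764, 0.183, 0.14]
ft_force: [-1.0, -0.0, -3.6]
grip_width: 0.0599
```

```bash
python3 -c "
from h import *
st();b=pot(); o=bot.get_obs()
goto(np.array([.445,.2105,.004])-b+o['eef_pos'],1)
tr(0,-.01)
"
```

```text
t 28.25 p [0.4448 0.2103 0.0391] xax [-0.234  0.972  0.008] zax [ 0.434  0.111 -0.894] q [ 0.51   0.223 -0.8    0.097 -0.115  0.249] F [-1.  -0.  -3.6] T [-0.11  0.69  0.03] w 0.0599
pot up [0.026 0.001 1.   ] tilt 1.5 base [0.4417 0.2098 0.0074]
per row [-0.0001  0.0015  0.0046]
tool [-0.0001 -0.0045  0.0089] r 0.492
```

Straight down the last 3–4 mm in small rows.

Emit:
send_rows(increments=[[[0, 0, 0.0012, 0], [0, 0, 0.0012, 0], [0, 0, 0.0012, 0], [0, 0, 0, 0], [0, 0, 0, 0], [0, 0, 0, 0], [0, 0, 0, 0], [0, 0, 0, 0]]])

```text
clock: 29.05
eef_pos: [0.4475, 0.2112, 0.0372]
tool_rot: [0.603, 0.763, 0.185, 0.14]
ft_force: [-0.3, -0.8, -0.5]
grip_width: 0.06
```

```bash
python3 -c "
from h import *
st();b=pot()
"
```

```text
t 29.05 p [0.4475 0.2112 0.0372] xax [-0.234  0.972  0.008] zax [ 0.437  0.113 -0.892] q [ 0.509  0.232 -0.799  0.086 -0.115  0.248] F [-0.3 -0.8 -0.5] T [-0.21  0.64  0.01] w 0.06
pot up [ 0.023 -0.001  1.   ] tilt 1.3 base [0.4444 0.2107 0.0054]
```

The weight has transferred to the mat (Fz went from −2.9 to −0.5 N). Pressing slightly more, then I'll release.

Emit:
send_rows(increments=[[[0, -0.0003, 0.0008, 0], [0, -0.0003, 0.0008, 0], [0, 0, 0, 0], [0, 0, 0, 0], [0, 0, 0, 0], [0, 0, 0, 0], [0, 0, 0, 0], [0, 0, 0, 0]]])

```text
clock: 29.85
eef_pos: [0.4484, 0.2115, 0.0371]
tool_rot: [0.603, 0.763, 0.186, 0.141]
ft_force: [-1.5, 0.6, -0.5]
grip_width: 0.06
```

```bash
python3 -c "
from h import *
st();b=pot()
"
```

```text
t 29.85 p [0.4484 0.2115 0.0371] xax [-0.234  0.972  0.008] zax [ 0.44   0.113 -0.891] q [ 0.509  0.233 -0.8    0.08  -0.116  0.248] F [-1.5  0.6 -0.5] T [-0.22  0.68  0.01] w 0.06
pot up [ 0.02  -0.002  1.   ] tilt 1.1 base [0.4454 0.2111 0.0054]
```

Now releasing.

Emit:
send_rows(increments=[[[0, 0, 0, 0], [0, 0, 0, 0], [0, 0, 0, 0], [0, 0, 0, 0], [0, 0, 0, 0], [0, 0, 0, 0], [0, 0, 0, 0], [0, 0, 0, 0]]], hand=-1)

```text
clock: 30.65
eef_pos: [0.4509, 0.2127, 0.0389]
tool_rot: [0.602, 0.762, 0.188, 0.143]
ft_force: [0.1, 0.1, 0.9]
grip_width: 0.0858
```

```bash
python3 -c "
from h import *
st();cam('wrist','w10')
"
```

```text
t 30.65 p [0.4509 0.2127 0.0389] xax [-0.234  0.972  0.009] zax [ 0.444  0.115 -0.888] q [ 0.509  0.232 -0.797  0.078 -0.116  0.248] F [0.1 0.1 0.9] T [-0.06  0.43  0.05] w 0.0858
```

View pics/w10.png

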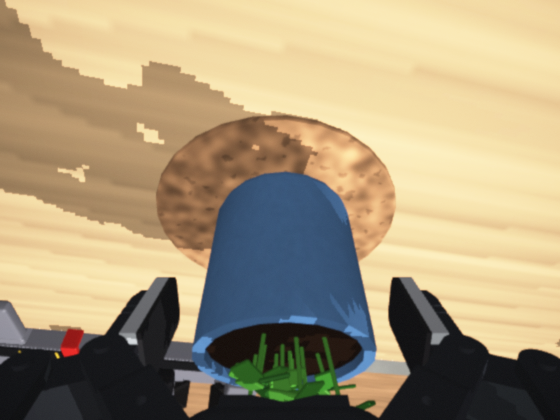

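The pot stands upright on the mat with the fingers clear. Withdrawing along the tool axis.

Emit:
send_rows(increments=[[[0, 0, -0.006, 0], [0, 0, -0.012, 0], [0, 0, -0.02, 0], [0, 0, -0.02, 0], [0, 0, -0.02, 0], [0, 0, -0.02, 0], [0, 0, -0.015, 0], [0, 0, 0, 0]]])

```text
clock: 31.5
eef_pos: [0.3968, 0.1982, 0.144]
tool_rot: [0.603, 0.763, 0.187, 0.142]
ft_force: [-0.3, -0.0, 0.6]
grip_width: 0.0854
```

```bash
python3 -c "
from h import *
st();tang();cam('scene','s11')
c=cam('top','t11');P=cloud(c)
m=(P[...,2]>.05)&(P[...,2]<.075)&(np.hypot(P[...,0]-.445,P[...,1]-.211)<.05)&(c['range_z']>0)
q=P[m];print(q.min(0),q.max(0))
"
```

```text
t 31.5 p [0.3968 0.1982 0.144 ] xax [-0.233  0.972  0.009] zax [ 0.443  0.115 -0.889] q [ 0.552 -0.086 -0.757  0.443 -0.135  0.287] F [-0.3 -0.   0.6] T [-0.1   0.43 -0.02] w 0.0854
tilt 27.21 dir 14.5 bearing 26.5 turn to make x tangential -1.13
[0.41228796 0.18275212 0.05021734] [0.47372889 0.24359572 0.07458599]
```

View pics/s11.png

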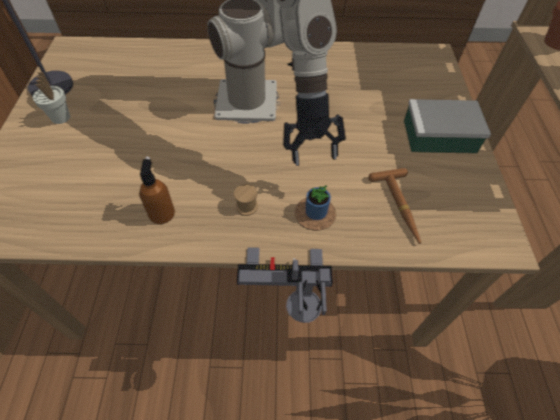

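The pot is back at (0.443, 0.213), centred and upright as at the start, and the scene is otherwise unchanged. The tool leans about 6.6° in y. I'll remove that with a short push at the inner limit on the left, so the pads lie flat on the tab.

```bash
python3 -c "
from h import *
goto([.212,.245,.10],7)
print(w2t([-.006,-.037,-.033]))
"
```

```text
per row [ 0.0126 -0.0242 -0.0055]
[-0.0349 -0.0278  0.0225]
```

Emit:
send_rows(increments=[[[0.0126, -0.0242, -0.0055, 0], [0.0126, -0.0242, -0.0055, 0], [0.0126, -0.0242, -0.0055, 0], [0.0126, -0.0242, -0.0055, 0], [0.0126, -0.0242, -0.0055, 0], [0.0126, -0.0242, -0.0055, 0], [0.006, -0.012, -0.0025, 0], [0, 0, 0, 0]]])

```text
clock: 32.4
eef_pos: [0.2211, 0.2397, 0.0957]
tool_rot: [0.604, 0.762, 0.182, 0.143]
ft_force: [0.9, -0.2, 0.1]
grip_width: 0.0851
```

```bash
cat >> h.py <<'E'
def wr():
    o=bot.get_obs(); zz=R.from_quat(o["tool_rot"]).as_matrix()[:,2]
    w=o["eef_pos"]-.394*zz-[0,0,.24]; d=np.linalg.norm(w); print("wrist rel",w.round(3),"dist",d.round(3),"push .05 inward tool:",w2t(-.05*w/d));
E
python3 -c "
from h import *
st();wr();
"
```

```text
t 32.4 p [0.2211 0.2397 0.0957] xax [-0.228  0.974  0.002] zax [ 0.438  0.104 -0.893] q [ 1.153 -0.165 -0.959  0.48  -0.366  0.867] F [ 0.9 -0.2  0.1] T [-0.07  0.45 -0.02] w 0.0851
wrist rel [0.048 0.199 0.207] dist 0.291 push .05 inward tool: [-0.0314 -0.0302  0.0246]
```

Emit:
send_rows(increments=[[[-0.03, -0.025, 0.015, 0], [-0.03, -0.025, 0.015, 0], [-0.03, -0.025, 0.015, 0], [-0.03, -0.025, 0.015, 0], [0, 0, 0, 0], [0, 0, 0, 0], [0, 0, 0, 0], [0, 0, 0, 0]]])

```text
clock: 33.2
eef_pos: [0.2048, 0.166, 0.0664]
tool_rot: [0.615, 0.76, 0.148, 0.147]
ft_force: [-0.5, -0.2, -0.1]
grip_width: 0.0855
```

```bash
python3 -c "
from h import *
st();wr();
"
```

```text
t 33.2 p [0.2048 0.166  0.0664] xax [-0.2    0.979 -0.041] zax [ 0.405  0.045 -0.913] q [ 1.057 -0.233 -1.084  0.465 -0.337  0.803] F [-0.5 -0.2 -0.1] T [-0.07  0.33  0.02] w 0.0855
wrist rel [0.045 0.148 0.186] dist 0.242 push .05 inward tool: [-0.0265 -0.03    0.0299]
```

```bash
python3 -c "
from h import *
o=bot.get_obs();Rm=R.from_quat(o['tool_rot']).as_matrix();v=Rm.T@np.array([0,1,0]);print('turn',np.degrees(np.arctan2(v[1],v[0])))
goto([.45,.15,.20],8)
for n in ('top','scene'):
    c=cam(n,n+'12');P=cloud(c);ok=c['range_z']>0
    print(n)
    for y in np.arange(.09,.23,.008):
        print(y.round(3),[ (lambda q: round(float(np.max(q)),3) if len(q) else None)(P[...,2][ok&(abs(P[...,1]-y)<.004)&(abs(P[...,0]-x)<.006)&(P[...,2]>-.05)]) for x in (.59,.60,.612,.624,.636,.648,.66,.672,.684)])
"
```

```text
turn 11.524090266223947
per row [-0.0088  0.0337 -0.0029]
top
0.09 [0.003, 0.008, 0.013, 0.013, 0.014, 0.012, None, None, None]
0.098 [0.02, 0.02, 0.019, 0.017, 0.013, 0.013, None, None, None]
0.106 [0.016, 0.016, 0.015, 0.013, 0.013, 0.012, None, None, None]
0.114 [0.003, 0.013, 0.015, 0.013, 0.012, 0.012, None, None, None]
0.122 [0.002, 0.012, 0.014, 0.016, 0.014, 0.012, None, None, None]
0.13 [0.005, 0.013, 0.015, 0.014, 0.013, 0.012, None, None, None]
0.138 [0.005, 0.012, 0.012, 0.025, 0.025, 0.024, None, None, None]
0.146 [0.003, 0.011, 0.014, 0.072, 0.072, 0.072, None, None, None]
0.154 [0.022, 0.022, 0.023, 0.072, 0.072, 0.073, None, None, None]
0.162 [0.002, 0.009, 0.016, 0.069, 0.07, 0.065, 0.017, 0.017, 0.02]
0.17 [0.003, 0.007, 0.014, 0.024, 0.026, 0.024, 0.017, 0.017, 0.018]
0.178 [0.001, 0.013, 0.014, 0.014, 0.012, 0.016, 0.016, None, None]
0.186 [0.005, 0.005, 0.013, 0.013, 0.011, 0.014, None, None, None]
0.194 [0.01, 0.013, 0.014, 0.012, 0.012, 0.011, None, None, None]
0.202 [0.011, 0.011, 0.014, 0.014, 0.011, 0.013, None, None, None]
0.21 [0.01, 0.012, 0.014, 0.021, 0
[... 683 characters left out ...]
.072, None, None, None]
0.154 [0.018, 0.021, None, 0.07, 0.072, 0.073, None, None, None]
0.162 [0.001, 0.002, 0.013, 0.065, 0.024, 0.056, 0.015, 0.016, 0.016]
0.17 [0.002, 0.008, 0.014, 0.024, 0.025, 0.026, 0.015, 0.016, 0.016]
0.178 [0.002, 0.009, 0.013, 0.011, 0.012, 0.014, 0.013, None, None]
0.186 [0.002, 0.01, 0.013, 0.013, 0.011, 0.011, None, None, None]
0.194 [0.01, 0.01, 0.014, 0.011, 0.012, 0.012, None, None, None]
0.202 [0.011, 0.011, 0.012, 0.013, 0.013, 0.014, None, None, None]
0.21 [0.011, 0.01, 0.013, 0.021, 0.024, 0.024, 0.014, 0.008, None]
0.218 [0.011, 0.011, 0.013, 0.025, 0.025, 0.023, 0.017, 0.016, 0.016]
0.226 [0.002, 0.012, 0.012, 0.025, 0.024, 0.025, 0.013, 0.016, 0.013]
```

Everything beside the tab is at or below 0.026 m, so the fingers have room. Turning 11.5° and moving up and over.

Emit:
send_rows(increments=[[[0, 0, -0.01, 5.8], [0, 0, -0.015, 5.8], [-0.0025, 0.042, -0.008, 0], [-0.0025, 0.044, -0.004, 0], [-0.0025, 0.044, -0.004, 0], [-0.0025, 0.044, -0.004, 0], [-0.0025, 0.044, -0.004, 0], [-0.0025, 0.044, 0, 0]]], hand=-0.5)

```text
clock: 34.1
eef_pos: [0.4242, 0.1559, 0.2177]
tool_rot: [0.679, 0.704, 0.162, 0.127]
ft_force: [0.6, 1.3, -0.0]
grip_width: 0.0639
```

```bash
python3 -c "
from h import *
st();o=bot.get_obs();z=R.from_quat(o['tool_rot']).as_matrix()[:,2]
t=np.array([.637,.152,.054])+.008*z-.07*z; print(t); goto(t,6)
"
```

```text
t 34.1 p [0.4242 0.1559 0.2177] xax [-0.044  0.998  0.041] zax [ 0.399  0.055 -0.915] q [ 0.426 -0.128 -0.545  0.754 -0.115  0.367] F [ 0.6  1.3 -0. ] T [0.01 0.4  0.05] w 0.0639
[0.61224453 0.14857165 0.11073987]
per row [-0.0033  0.0215  0.0288]
```

Emit:
send_rows(increments=[[[-0.003, 0.0215, 0.027, 1.5], [-0.003, 0.0215, 0.027, 0], [-0.003, 0.0215, 0.027, 0], [-0.003, 0.0215, 0.027, 0], [-0.003, 0.0215, 0.027, 0], [-0.002, 0.01, 0.015, 0], [0, 0, 0, 0], [0, 0, 0, 0]]])

```text
clock: 34.9
eef_pos: [0.6091, 0.148, 0.1266]
tool_rot: [0.689, 0.693, 0.168, 0.127]
ft_force: [0.4, 0.2, 0.0]
grip_width: 0.064
```

```bash
python3 -c "
from h import *
st();o=bot.get_obs();z=R.from_quat(o['tool_rot']).as_matrix()[:,2]
t=np.array([.637,.152,.054])+.008*z; print(t); goto(t,1)
cam('wrist','w13')
"
```

```text
t 34.9 p [0.6091 0.148  0.1266] xax [-0.017  0.998  0.055] zax [ 0.407  0.057 -0.911] q [ 0.262  0.301 -0.336  0.513 -0.05   0.246] F [0.4 0.2 0. ] T [-0.05  0.41  0.01] w 0.064
[0.64025973 0.15245813 0.04670862]
per row [-0.0005 -0.0041  0.0858]
```

View pics/w13.png

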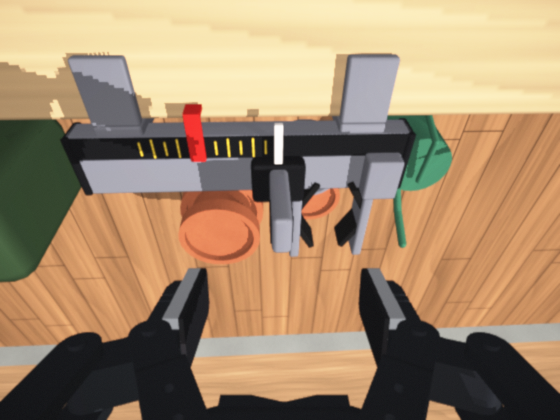

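The wrist view shows the tab top at about (284,240), midway between the fingers (195 and 372). Advancing.

Emit:
send_rows(increments=[[[0, -0.0005, 0.011, 0], [0, -0.0005, 0.011, 0], [0, -0.0005, 0.011, 0], [0, -0.0005, 0.011, 0], [0, -0.0005, 0.011, 0], [0, -0.0005, 0.011, 0], [0, 0, 0.004, 0], [0, 0, 0, 0]]])

```text
clock: 35.75
eef_pos: [0.6348, 0.1537, 0.0573]
tool_rot: [0.688, 0.694, 0.168, 0.127]
ft_force: [0.3, 0.2, 0.1]
grip_width: 0.0645
```

```bash
python3 -c "
from h import *
st();o=bot.get_obs();z=R.from_quat(o['tool_rot']).as_matrix()[:,2]
t=np.array([.637,.152,.054])+.008*z; goto(t,1)
cam('wrist','w14')
"
```

```text
t 35.75 p [0.6348 0.1537 0.0573] xax [-0.02   0.998  0.055] zax [ 0.408  0.059 -0.911] q [ 0.259  0.438 -0.348  0.363 -0.048  0.241] F [0.3 0.2 0.1] T [-0.09  0.39  0.03] w 0.0645
per row [-0.0019  0.0007  0.0118]
```

View pics/w14.png

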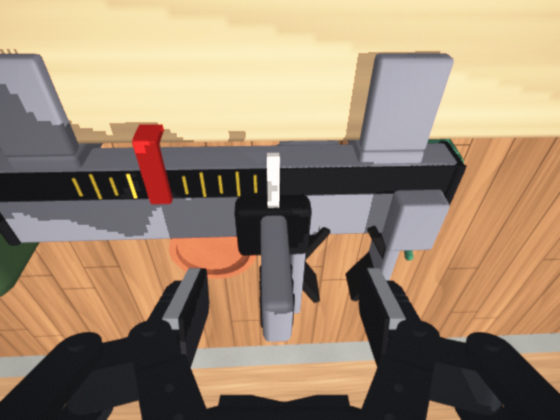

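Emit:
send_rows(increments=[[[-0.0006, 0, 0.003, 0], [-0.0006, 0, 0.003, 0], [-0.0006, 0, 0.003, 0], [0, 0, 0, 0], [0, 0, 0, 0], [0, 0, 0, 0], [0, 0, 0, 0], [0, 0, 0, 0]]])

```text
clock: 36.6
eef_pos: [0.6399, 0.1525, 0.0509]
tool_rot: [0.688, 0.694, 0.17, 0.128]
ft_force: [-0.3, -0.1, 0.5]
grip_width: 0.0643
```

Emit:
send_rows(increments=[[[0, 0, 0, 0], [0, 0, 0, 0], [0, 0, 0, 0], [0, 0, 0, 0], [0, 0, 0, 0], [0, 0, 0, 0], [0, 0, 0, 0], [0, 0, 0, 0]]], hand=1)

```text
clock: 37.4
eef_pos: [0.6399, 0.1508, 0.0513]
tool_rot: [0.689, 0.693, 0.168, 0.131]
ft_force: [-1.1, 0.8, 1.2]
grip_width: 0.0114
```

```bash
python3 -c "
from h import *
st()
c=cam('wrist','w15'); print(w2t([0,-.01,0]))
"
```

```text
t 37.4 p [0.6399 0.1508 0.0513] xax [-0.018  0.999  0.05 ] zax [ 0.412  0.053 -0.909] q [ 0.255  0.453 -0.346  0.347 -0.053  0.237] F [-1.1  0.8  1.2] T [-1.03  0.43 -0.45] w 0.0114
[-0.01    0.     -0.0005]
```

View pics/w15.png

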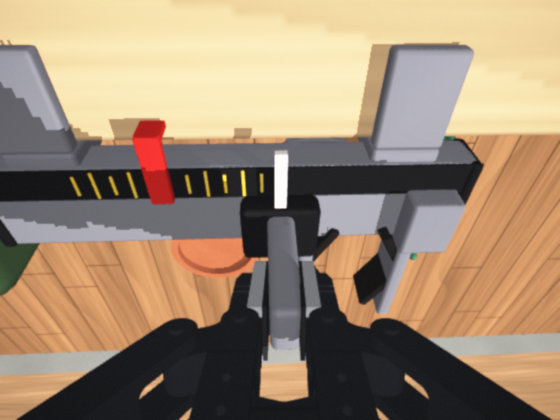

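The tab is gripped (11.4 mm). Drawing the jaw in −y.

Emit:
send_rows(increments=[[[-0.004, 0, 0, 0], [-0.006, 0, 0, 0], [-0.006, 0, 0, 0], [-0.006, 0, 0, 0], [-0.006, 0, 0, 0], [-0.006, 0, 0, 0], [-0.005, 0, 0, 0], [-0.002, 0, 0, 0]]])

```text
clock: 38.25
eef_pos: [0.6398, 0.1214, 0.0514]
tool_rot: [0.684, 0.698, 0.176, 0.122]
ft_force: [0.5, 7.5, -0.1]
grip_width: 0.0118
```

```bash
cat >> h.py <<'E'
def clip(tag):
    c=cam('top',tag+'t');hsv=cv2.cvtColor(c["image"],cv2.COLOR_RGB2HSV);H,S,V=[hsv[...,i].astype(int) for i in range(3)]
    P=cloud(c); W=(P[...,0]>.575)&(P[...,0]<.635)&(P[...,1]<.2)&(P[...,1]>.06)
    r=np.argwhere(W&((H<6)|(H>174))&(S>150)&(V>70)); w=np.argwhere(W&(S<60)&(V>130)&(P[...,2]<.04)&(P[...,2]>.008))
    for n,q,z in(("red",r,.014),("white",w,.02)):
        if len(q): 
            m=q.mean(0); print(n,len(q),m.round(1),ray(c,m[1],m[0],z).round(4))
E
python3 -c "
from h import *
st()
clip('a');cam('wrist','w16')
st()
"
```

```text
t 38.25 p [0.6398 0.1214 0.0514] xax [-0.035  0.997  0.07 ] zax [ 0.412  0.079 -0.908] q [ 0.187  0.441 -0.369  0.329  0.001  0.167] F [ 0.5  7.5 -0.1] T [-0.65  0.6  -0.55] w 0.0118
t 38.35 p [0.6399 0.1213 0.0513] xax [-0.035  0.997  0.07 ] zax [ 0.412  0.078 -0.908] q [ 0.187  0.441 -0.369  0.329  0.     0.167] F [-0.8  6.7  1.4] T [-0.8   0.61 -0.63] w 0.0114
```

View pics/w16.png

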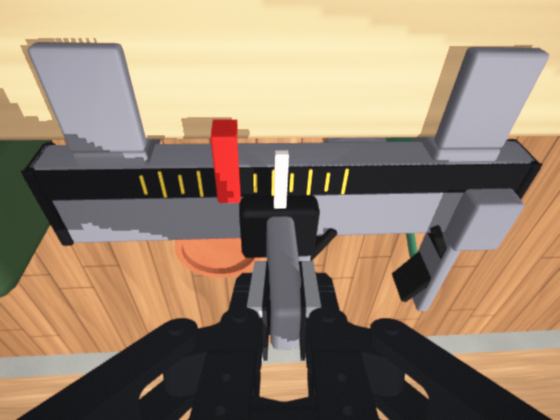

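Emit:
send_rows(increments=[[[-0.004, 0, 0, 0], [-0.004, 0, 0, 0], [-0.004, 0, 0, 0], [-0.004, 0, 0, 0], [-0.004, 0, 0, 0], [-0.004, 0, 0, 0], [-0.001, 0, 0, 0], [-0.001, 0, 0, 0]]])

```text
clock: 39.15
eef_pos: [0.6398, 0.1056, 0.0513]
tool_rot: [0.68, 0.7, 0.182, 0.117]
ft_force: [0.1, 8.9, -0.1]
grip_width: 0.0116
```

```bash
cat >> h.py <<'E'
def clipw(tag,name='wrist'):
    c=cam(name,tag);hsv=cv2.cvtColor(c["image"],cv2.COLOR_RGB2HSV);H,S,V=[hsv[...,i].astype(int) for i in range(3)]
    P=cloud(c); ok=c["range_z"]>0
    W=ok&(P[...,0]>.575)&(P[...,0]<.63)&(P[...,1]<.2)&(P[...,1]>.06)&(P[...,2]>.004)
    for n,m in (("red",W&((H<6)|(H>174))&(S>150)&(V>70)),("white",W&(S<45)&(V>165)&(P[...,2]<.035)&(P[...,2]>.014)&(abs(P[...,1]-bot.get_obs()["eef_pos"][1])<.012))):
        # per-x edges
        q=P[m]; 
        if len(q)<5: print(n,len(q)); continue
        vu=np.argwhere(m)
        print(n,len(q),"px",vu.mean(0).round(1),"P med",np.median(q,0).round(4),"y rng",q[:,1].min().round(4),q[:,1].max().round(4), "z 90%",np.percentile(q[:,2],90).round(4))
E
python3 -c "
from h import *
st();clipw('w17');clipw('s17','scene');st()
"
```

```text
t 39.15 p [0.6398 0.1056 0.0513] xax [-0.047  0.995  0.084] zax [ 0.411  0.096 -0.907] q [ 0.148  0.436 -0.379  0.322  0.034  0.126] F [ 0.1  8.9 -0.1] T [-1.01  0.6  -0.8 ] w 0.0116
red 1779 px [161.4 262.9] P med [0.5988 0.0982 0.0141] y rng 0.0936 0.1036 z 90% 0.0149
white 714 px [178.7 280.5] P med [0.6044 0.1052 0.0188] y rng 0.1027 0.108 z 90% 0.0194
red 4
white 0
t 39.25 p [0.6398 0.1056 0.0514] xax [-0.047  0.995  0.084] zax [ 0.411  0.096 -0.907] q [ 0.148  0.436 -0.379  0.321  0.034  0.127] F [-1.6  7.9  1.3] T [-1.01  0.64 -0.88] w 0.0117
```

View pics/w17.png

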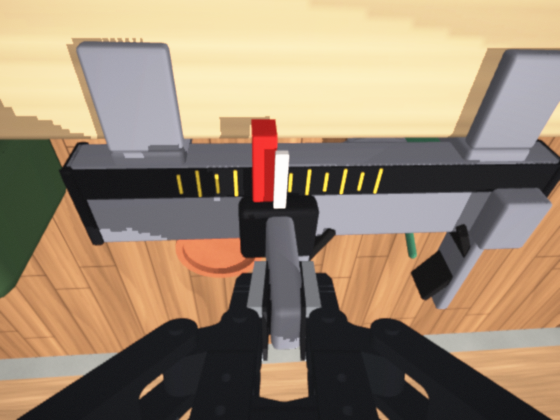

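View pics/s17.png

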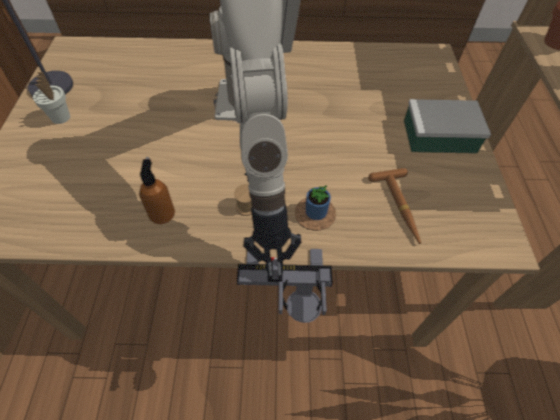

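The wrist view shows the pointer at y ≈ 0.1053 and the clip middle at y ≈ 0.0986 (clip 0.0936–0.1036), so 6.7 mm remain. The spring costs about 1.3 mm per row, so I allow for that.

Emit:
send_rows(increments=[[[-0.0025, 0, 0, 0], [-0.0025, 0, 0, 0], [-0.0025, 0, 0, 0], [-0.0025, 0, 0, 0], [-0.0025, 0, 0, 0], [-0.0018, 0, 0, 0], [-0.0014, 0, 0, 0], [-0.0014, 0, 0, 0]]])

```text
clock: 40.05
eef_pos: [0.6398, 0.0978, 0.0514]
tool_rot: [0.678, 0.702, 0.186, 0.113]
ft_force: [-1.2, 8.9, 1.6]
grip_width: 0.0118
```

```bash
python3 -c "
from h import *
st();clipw('w18');st()
"
```

```text
t 40.05 p [0.6398 0.0978 0.0514] xax [-0.055  0.994  0.093] zax [ 0.41   0.108 -0.905] q [ 0.127  0.434 -0.383  0.318  0.055  0.104] F [-1.2  8.9  1.6] T [-1.19  0.64 -0.99] w 0.0118
red 1169 px [153.7 283.2] P med [0.5925 0.0993 0.0139] y rng 0.0935 0.1047 z 90% 0.0148
white 708 px [179.1 280.3] P med [0.6048 0.0974 0.0188] y rng 0.0949 0.1008 z 90% 0.0194
t 40.1 p [0.6398 0.0978 0.0514] xax [-0.055  0.994  0.093] zax [ 0.41   0.108 -0.905] q [ 0.127  0.434 -0.383  0.318  0.055  0.104] F [-1.5  8.9  1.9] T [-1.25  0.64 -0.99] w 0.0116
```

About 1 mm past the middle. I'll ease back with balanced rows.

Emit:
send_rows(increments=[[[-0.0006, 0, 0, 0], [-0.0008, 0, 0, 0], [-0.001, 0, 0, 0], [-0.0011, 0, 0, 0], [-0.0012, 0, 0, 0], [-0.0012, 0, 0, 0], [-0.0012, 0, 0, 0], [-0.0012, 0, 0, 0]]])

```text
clock: 40.9
eef_pos: [0.6398, 0.0967, 0.0514]
tool_rot: [0.677, 0.703, 0.188, 0.111]
ft_force: [-0.5, 7.9, 1.9]
grip_width: 0.0119
```

```bash
python3 -c "
from h import *
st();clipw('w19');st();clipw('w20');st()
"
```

```text
t 40.9 p [0.6398 0.0967 0.0514] xax [-0.059  0.993  0.098] zax [ 0.41   0.113 -0.905] q [ 0.122  0.434 -0.384  0.317  0.062  0.098] F [-0.5  7.9  1.9] T [-1.35  0.68 -1.11] w 0.0119
red 1165 px [153.6 287.6] P med [0.5923 0.1005 0.0139] y rng 0.0935 0.1048 z 90% 0.0148
white 707 px [178.9 280.2] P med [0.6047 0.0963 0.0188] y rng 0.0939 0.0997 z 90% 0.0194
t 40.95 p [0.6398 0.0966 0.0514] xax [-0.059  0.994  0.097] zax [ 0.41   0.113 -0.905] q [ 0.122  0.434 -0.384  0.317  0.062  0.098] F [-0.7  8.4  1.7] T [-1.37  0.71 -1.1 ] w 0.0115
red 1152 px [153.6 288.1] P med [0.5923 0.1005 0.0139] y rng 0.0935 0.1048 z 90% 0.0148
white 707 px [179.  280.2] P med [0.6047 0.0963 0.0188] y rng 0.0938 0.0996 z 90% 0.0194
t 41.0 p [0.6397 0.0967 0.0514] xax [-0.059  0.994  0.097] zax [ 0.41   0.113 -0.905] q [ 0.122  0.434 -0.384  0.317  0.062  0.098] F [-0.5  8.7  2.2] T [-1.4   0.69 -1.05] w 0.0121
```

View pics/w20.png

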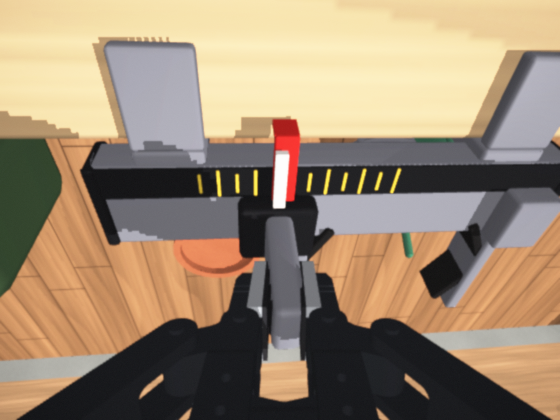

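Emit:
send_rows(increments=[[[0, 0, 0, 0], [0, 0, 0, 0], [0, 0, 0, 0], [0, 0, 0, 0], [0, 0, 0, 0], [0, 0, 0, 0], [0, 0, 0, 0], [0, 0, 0, 0]]])

```text
clock: 41.8
eef_pos: [0.6398, 0.1002, 0.0514]
tool_rot: [0.678, 0.702, 0.187, 0.113]
ft_force: [-1.4, 7.8, 0.7]
grip_width: 0.0116
```

```bash
python3 -c "
from h import *
st()
c=cam('wrist');hsv=cv2.cvtColor(c['image'],cv2.COLOR_RGB2HSV);H,S,V=[hsv[...,i].astype(int) for i in range(3)]
P=cloud(c);m=((H<6)|(H>174))&(S>150)&(V>70)&(P[...,0]<.594)&(P[...,0]>.585)&(P[...,2]>.012)&(abs(P[...,1]-.1)<.02)
q=P[m];print(len(q),q.min(0),q.max(0),q.mean(0))
for r in range(124,150,4):
    k=np.where(m[r])[0]
    if len(k): print(r,k[0],k[-1],P[r,k[0]].round(4),P[r,k[-1]].round(4))
clipw('w21')
"
```

```text
t 41.8 p [0.6398 0.1002 0.0514] xax [-0.056  0.994  0.095] zax [ 0.411  0.11  -0.905] q [ 0.13   0.434 -0.384  0.317  0.055  0.107] F [-1.4  7.8  0.7] T [-1.48  0.69 -1.11] w 0.0116
399 [0.58718845 0.09377182 0.01200999] [0.59398153 0.10364104 0.0155168 ] [0.59021693 0.09851312 0.01405408]
136 266 290 [0.5882 0.0939 0.013 ] [0.5882 0.1033 0.0129]
140 266 290 [0.589  0.0938 0.0146] [0.5897 0.1033 0.0134]
144 266 290 [0.5911 0.0939 0.0141] [0.5914 0.1034 0.0138]
148 266 290 [0.5931 0.0939 0.0139] [0.5938 0.1036 0.013 ]
red 1149 px [153.3 273.8] P med [0.5922 0.0965 0.014 ] y rng 0.0936 0.1047 z 90% 0.0148
white 708 px [178.9 280.2] P med [0.6047 0.0998 0.0188] y rng 0.0973 0.1031 z 90% 0.0194
```

Emit:
send_rows(increments=[[[-0.0013, 0, 0, 0], [-0.0013, 0, 0, 0], [-0.0012, 0, 0, 0], [-0.0011, 0, 0, 0], [-0.0009, 0, 0, 0], [-0.0008, 0, 0, 0], [-0.0008, 0, 0, 0], [-0.0008, 0, 0, 0]]])

```text
clock: 42.7
eef_pos: [0.6398, 0.0989, 0.0514]
tool_rot: [0.677, 0.703, 0.188, 0.111]
ft_force: [-0.6, 8.6, 1.5]
grip_width: 0.0113
```

```bash
python3 -c "
from h import *
st();clipw('w22');st();clipw('w23');clipw('w23');clipw('w23');st()
"
```

```text
t 42.7 p [0.6398 0.0989 0.0514] xax [-0.059  0.993  0.098] zax [ 0.411  0.114 -0.904] q [ 0.125  0.434 -0.385  0.315  0.062  0.102] F [-0.6  8.6  1.5] T [-1.41  0.74 -1.08] w 0.0113
red 1168 px [153.6 279.2] P med [0.5923 0.0974 0.0139] y rng 0.0935 0.1047 z 90% 0.0148
white 704 px [178.8 280.2] P med [0.6047 0.0985 0.0188] y rng 0.096 0.1017 z 90% 0.0194
t 42.75 p [0.6398 0.0989 0.0515] xax [-0.059  0.993  0.098] zax [ 0.411  0.114 -0.904] q [ 0.125  0.434 -0.385  0.315  0.062  0.101] F [-0.2  8.5  1.5] T [-1.42  0.74 -1.16] w 0.0118
red 1173 px [153.7 279.2] P med [0.5923 0.0975 0.0139] y rng 0.0935 0.1048 z 90% 0.0148
white 705 px [178.9 280.2] P med [0.6047 0.0985 0.0188] y rng 0.0959 0.1018 z 90% 0.0194
red 1160 px [153.9 279.2] P med [0.5923 0.0975 0.0139] y rng 0.0935 0.1048 z 90% 0.0148
white 704 px [178.9 280.2] P med [0.605  0.0984 0.0188] y rng 0.096 0.1018 z 90% 0.0195
red 1164 px [153.8 279.2] P med [0.5925 0.0975 0.0139] y rng 0.0935 0.1048 z 90% 0.0148
white 703 px [178.9 280.2] P med [0.6047 0.0985 0.0188] y rng 0.0959 0.1019 z 90% 0.0195
t 42.9 p [0.6397 0.0988 0.0514] xax [-0.059  0.993  0.098] zax [ 0.411  0.114 -0.904] q [ 0.125  0.434 -0.385  0.315  0.062  0.102] F [-0.4  8.   1.7] T [-1.39  0.72 -1.12] w 0.0115
```

View pics/w23.png

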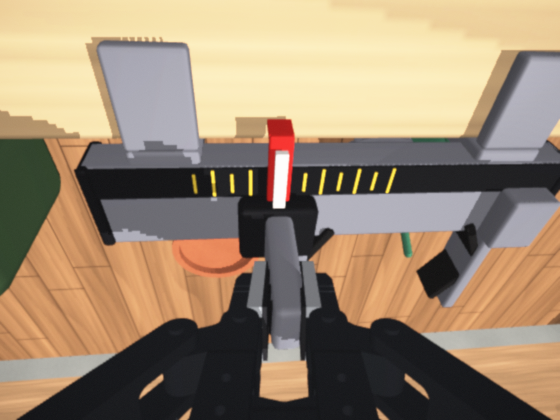

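The pointer is at y ≈ 0.0987 and the clip middle at 0.0986, steady over 0.2 s of hold. One last look at the scene, then I'll hand in.

```bash
python3 -c "
from h import *
from workcell import order
c=cam('scene','s24');P=cloud(c)
m=(P[...,2]>.05)&(P[...,2]<.08)&(np.hypot(P[...,0]-.443,P[...,1]-.213)<.05)&(c['range_z']>0)
q=P[m];print(q.min(0),q.max(0)); st(); order.job_done(); st()
"
```

```text
[0.41059076 0.18254672 0.05005321] [0.47554844 0.24242357 0.07999348]
t 42.95 p [0.6398 0.0989 0.0515] xax [-0.059  0.993  0.098] zax [ 0.411  0.114 -0.904] q [ 0.125  0.434 -0.385  0.315  0.062  0.102] F [-1.1  8.1  0.5] T [-1.39  0.69 -1.09] w 0.0118
the job is handed in; nothing more can be done
the job is handed in; nothing more can be done
```

View pics/s24.png

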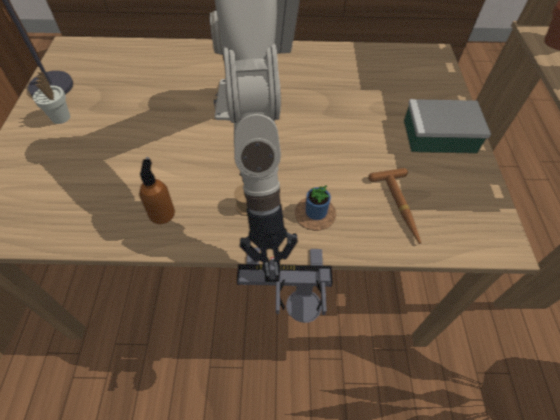

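I finished the job and handed it in at 42.95 s, with the gripper still holding the jaw on the size clip against its spring (about 8 N).

- **Pot:** I lifted it, tipped it to about 45° by running the arm against its reach limits, and held it for 2.5 s. The angle comes from the tool's tilt, and the wrist view showed no slip in the grip. I then stood it back upright on the cork mat within about 1° and let go. Its rim was back within about 1 mm of where it started.
- **Jaw:** the pointer is at y ≈ 0.0987 and the clip's middle at 0.0986. It stayed steady over repeated pictures.
- **Left alone:** in the last pictures the spray bottle and dibber had not moved. The arm partly hid the twine, which had not moved in the earlier views.
- **Checks that disagreed or went off plan:**
  - Fixing the mat's centre from one top picture gave a point about 6 mm off the pot's measured position, so I aimed between the two.
  - The wrist read about 38 N for a moment when the arm stopped sharply at a joint limit; the next reading was about 3 N.
  - On the first approach to the pot the tool dipped about 20 mm too low. It touched nothing, and I corrected it before gripping.

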